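Load tool-handle blanks from the magazine into the wedge clamp

ROBOT

A 7-joint arm with a two-finger parallel gripper is mounted at the origin on the work surface. World frame = base frame: x ahead of the robot, y to its left, z up, the work surface at z = 0. Lengths are in mm, angles in rad, forces in N, time in s.
With the tool pointing down it reaches from about 350 to 900 mm from the base axis. Payload 19.9 kg.
Tool frame: the origin (TCP) lies midway between the tips of the shut fingers; the grasp point (between the pads) lies 19 mm behind it (env.grip_point_offset is the distance from the TCP to the grasp point, in mm); z points along the fingers, y is the line along which they close (so a half turn about z gives the same grasp; the last joint's range is limited). The gripper opens to 85 mm and grips with 20 to 120 N. Pads are 22 mm wide; open, the fingers measure 114 mm over their backs; the gripper's body (76 mm by 85 mm) begins 54 mm behind the grasp point. The pads swing forward as they close: fully open they stand 13 mm farther back than shut.
Start: joints at [-1.319, 0.417, -0.01, 1.614, 0.005, 1.111, -0.053], TCP at [180.386, 598.383, 231.26] pointing down, gripper open.
Joint ranges: [-2.81, 2.81], [-0.39, 2.02], [-1.27, 1.25], [0.06, 2.57], [-1.19, 4.33], [0.19, 2], [-2.82, 2.82]. Speed limits (rad/s): [1.89, 1.89, 2.39, 2.39, 3.01, 3.01, 3.01].

INTERFACE

Orientations are given as a rotation vector (axis times angle).
In Python, from cell import telemetry, vision, env gives the robot as it stands.
- The arm moves only by the tool step_arm, never from a script. Its argument "increments" is text: rows parted by semicolons, each of 6 numbers parted by spaces: the shift along the tool's x, y, z in mm, then the turn, a rotation vector about the tool's x, y, z in degrees. In form: x y z ax ay az; .... A call has 1 to 10 rows; each row shifts and turns the commanded pose from where the row before left it, along the tool's axes as they then stand; what a row does not reach is not made up. A row lasts 1/8 s, in which the tool goes at most 62.5 mm and 10.7 degrees, less where a joint would pass 70% of its speed; a pose out of reach is approached as far as the arm can. A call is refused whole if a number of a shift passes 62.5 or a number of a turn 10.7, either way. A call with a gripper value outside its range is refused whole. "fingers" is the opening in per cent of the stroke, from 0 (shut) to 100 (fully open), set as the call begins (left out, the last holds). The fingers move at their own pace and stop on an object; the grip force is fixed at half the most. Time passes only in rows, so rows that do not move let the fingers close. It gives the time, the measured TCP pose, the force, the opening and the grip force at its end, in the units of the state.
- telemetry.get_state(): the state, without advancing time (a new reading comes with each control period).
- vision.get_image(name): name is "scene" or "top"; returns the picture (400x640x3 uint8, red, green, blue); there is no depth.
- vision.camera_params(name): a dict with "fovy" (degrees; the focal length in pixels is half the picture's height over the tangent of half this angle, whatever the lens; pixels are square), "cx", "cy" (the principal point, pixels), "D" ([k1, k2, p1, p2, k3] as OpenCV has them; the pictures are not rectified), "rvec" (rotation vector, rad) and "tvec" (3), from world to camera coordinates, as OpenCV has them. Camera axes: x right, y down, z forward; pixel columns grow to the right and rows downward; lengths in mm; the calibration is good to about 2 mm. A picture is of the moment at which its call begins. camera_params takes no time and is no camera call.
- env.job_done(): hands the job in; it is judged then, once.
The state is a dict: "time": time; "joint_positions": joint angles; "joint_vel": joint speeds; "effort": joint torques, N m; "tcp_pos": TCP position; "ee_rot": TCP orientation; "force": force on the tool from outside, world axes, zero at the start; "torque": the same for the moment, N m; "finger_gap": finger opening in mm; "gripper_force": force on a finger pad.
Only numpy, scipy, OpenCV 4.12 (cv2) and the standard library are available. Lean on these libraries where they do the work, as an engineer would, in place of code of your own. Each camera call takes 0.05 s, during which the arm holds its last target. There are 200 camera calls.

TASK

Load the clamp with tool-handle blanks for end drilling: draw the blanks one at a time from the bottom of the leaning magazine and stand each on its end in a free place between the clamp's fence and sliding jaw, beside any blank that is there already, until the magazine is empty. Then tap the wedge in with the mallet until it stops advancing and the jaw holds every blank tight; drive the wedge with the mallet only, never with the hand. Finally lay the mallet back flat on its rubber mat, and leave the bowl, the hex key and the glue bottle where they are.

Things in the scene. Friction and masses are not known exactly. Their poses are not given: they have to be found in the camera images.
- magazine: Plywood magazine on the bench (fixed): a stack holder, open at its front (which looks away from the robot), that leans back 0.70 rad (40 deg), towards the robot. Origin: on the bench below the stack's rear lower edge; x points from the open front to the back, y left, z up. In this frame the blanks' length runs along (0.765, 0, -0.644), backwards and down, and up through the stack is (0.644, 0, 0.765). Highest point about 250 mm over the bench.
- magazine_floor (a point): Where the magazine's floor meets its back wall, mid-width, 45 mm above the bench: the bottom blank's rear lower edge lies here. Floor and side walls (30 mm apart inside, 48 mm outside) end 72 mm in front of the back wall, so the front 38 mm of every blank stick out, free at both sides and below.
- gate_foot (a point): Foot of the fixed aluminium gate strip (14 mm wide, 6 mm thick, at mid-width), 30 mm above the floor square to it, 3 to 5 mm in front of the blanks' ends. Only the bottom blank can pass under it, drawn along its own length, forwards and up; 125 mm of pull clears it. The blanks above then slide down by themselves.
- blank1: Beech blank 110 x 26 x 26 mm, 52 g, square-ended; origin at its centre, x along its length. At the start it lies in the leaning magazine, lowest, -x end at the open front. Always there.
- blank2: Beech blank 110 x 26 x 26 mm, 52 g, square-ended; origin at its centre, x along its length. At the start it lies in the leaning magazine, above all blanks of lower number that are there, -x end at the open front. Always there.
- blank3: Beech blank 110 x 26 x 26 mm, 52 g, square-ended; origin at its centre, x along its length. At the start it lies in the leaning magazine, above all blanks of lower number that are there, -x end at the open front. Always there.
- blank4: Beech blank 110 x 26 x 26 mm, 52 g, square-ended; origin at its centre, x along its length. At the start it lies in the leaning magazine, above all blanks of lower number that are there, -x end at the open front. Always there.
- blank5: Beech blank 110 x 26 x 26 mm, 52 g, square-ended; origin at its centre, x along its length. At the start it lies in the leaning magazine, above all blanks of lower number that are there, -x end at the open front. It may be absent (reads None): four or five blanks are there.
- clamp: Wedge clamp fixed to the bench. Origin on the bench; y along the row of blanks, x from wedge side to fence, z up. Plywood base with its top at z = 18 mm (x -105 to 85, y -125 to 175 mm). Fence: face at x = 41 mm, y -115 to 125 mm, top at z = 75 mm. Cheek behind the wedge: face at x = -60 mm, y -60 to 125 mm, top at z = 60 mm.
- clamp_row (a point): Middle of the row where the blanks stand, on the base's top (z = 18 mm), in the 34 mm gap between the open jaw and the fence, at clamp x = 24, y = 0 mm. Blanks may stand anywhere from 100 mm to the -y side to 108 mm to the +y side of it; 40 mm from centre to centre leaves room for fingers, and for every blank. A clamped blank's centre is at clamp x = 28, z = 73 mm.
- jaw: The clamp's sliding wooden jaw, 240 mm long, top 63 mm above the bench; origin at the middle of its front face's lower edge. It slides along the clamp's x from 7 mm (open) to 15 mm (against the blanks), stiff by 1 N, and stays where it is left; its back face is slanted 1:7 to match the wedge.
- wedge: Loose dark wooden wedge, 200 mm long, 40 mm high, 0.17 kg, taper 1:7: 20 mm thick at its -y end, 48 mm at its +y (struck) end. It lies slack on the clamp's base between cheek and jaw, along the clamp's y, and is driven towards the clamp's -y, some 60 to 80 mm (7 mm moves the jaw 1 mm) until it sits tight. Origin: straight face (cheek side), mid-length, underside.
- wedge_head (a point): Centre of the wedge's struck end face, which looks to the clamp's +y; the face is 40 mm high and about 45 mm wide. Sliding the slack wedge takes some 2 to 6 N; brisk taps with the mallet (about 0.1 m/s, 10 N; far harder blows twist the mallet in the hand) seat it, after which it advances no more. When tight this point is about 165 mm from the clamp's origin along y.
- mallet: Dead-blow mallet, 0.45 kg, lying flat. Origin: centre of the head's underside; the handle runs to its -x; its y is the axis through the two striking faces, 50 mm either side of the origin. Black head 40 (x) x 100 (y) x 56 (z) mm; wooden handle 165 mm long, 22 mm wide (y), 26 mm high, centred 28 mm above the underside.
- mallet_grip (a point): Point on the mallet handle's centre line, 40 mm from the middle of the head and 28 mm above the underside: near the centre of mass, the place to grip (22 mm across).
- mat: Black rubber mat on the bench (fixed), 300 (x) x 180 (y) x 3 mm; origin at the centre of its underside. The mallet starts on it.
- stood1: A blank of the same kind (26 x 26 x 110 mm) that may already stand on end in the clamp, near the +y end of the row; none, one or both of stood1 and stood2 are there, an absent one reads None. Origin: centre of its underside, z up along its length.
- stood2: A blank of the same kind (26 x 26 x 110 mm) that may already stand on end in the clamp, near the -y end of the row; none, one or both of stood1 and stood2 are there, an absent one reads None. Origin: centre of its underside, z up along its length.
- bowl: Small turned bowl, 100 mm across, 50 mm high, beyond the clamp; leave alone. Origin: centre of its underside.
- hex_key: T-handled hex key lying on the bench, 125 mm long, blue grip; leave alone.
- glue: Yellow glue bottle, 54 mm across, 130 mm high, upright; leave alone. Origin: centre of its underside.
Things that resemble listed ones, but are neither listed nor needed, are in the scene too. Of the things like the mallet, leave any that is orange; of the rest the larger one is meant. What is shaped like the blank5 but turquoise is not meant.

How it is judged:
By the outcome, as a careful person would: the job done as asked, in the order asked, and still so for the second after the job is handed in, with the robot touching nothing.
Of blank5, stood1, stood2 only 1 to 2 are there at a start; the rules pass over those that are not, and their reading is None.
At some moment in a run one of mallet may be knocked a few centimetres aside while the robot is not near it.
Once in a run the grip may slacken for a moment while it holds something.
It also fails if it takes over 210 s, if anything falls off the work surface, if the arm or the gripper's body presses on something with over 40 N, if the wrist force passes 120 N, or if a joint passes its speed limit or range.

## Working session

There is one attempt and no reset: what is moved stays moved. The work goes in short steps, Python scripts to look and compute and a tool call to move; the robot and the scene stay as the last step left them, time stands still between calls to the robot, and variables do not carry over. Pictures are saved under pics/ and viewed, at most 14 in all, crops included, and the job is handed in when it is done.

Besides the shell and the picture viewer there is one more tool, called after "Call:" by a JSON object that holds its "api" and its "payload", one argument or row to a line. step_arm: Moves the arm, as the interface text tells. Its arguments: {"type":"object","properties":{"increments":{"type":"string"},"fingers":{"type":"number"}},"required":["increments"]}

```bash
ls; mkdir -p pics; cat > h.py <<'E'
import numpy as np,cv2
from cell import telemetry,vision,env
from scipy.spatial.transform import Rotation as R
def cam(n):
    p=vision.camera_params(n); f=200/np.tan(np.radians(p['fovy'])/2)
    K=np.array([[f,0,p['cx']],[0,f,p['cy']],[0,0,1.]]); return K,np.array(p['D'],float),np.array(p['rvec'],float),np.array(p['tvec'],float)
def ray(n,uv):
    K,D,r,t=cam(n); q=cv2.undistortPoints(np.array(uv,float).reshape(-1,1,2),K,D).reshape(-1,2)
    Rm=cv2.Rodrigues(r)[0]; d=np.c_[q,np.ones(len(q))]@Rm; return -Rm.T@t.ravel(),d
def onz(n,uv,z):
    o,d=ray(n,uv); return o+d*((z-o[2])/d[:,2])[:,None]
def tri(uv1,uv2):
    o1,d1=ray('scene',[uv1]);o2,d2=ray('top',[uv2]);d1=d1[0];d2=d2[0]
    s=np.linalg.lstsq(np.c_[d1,-d2],o2-o1,rcond=None)[0];a=o1+s[0]*d1;b=o2+s[1]*d2
    return (a+b)/2,np.linalg.norm(a-b)
def proj(n,P):
    K,D,r,t=cam(n); return cv2.projectPoints(np.array(P,float).reshape(-1,1,3),r,t,K,D)[0].reshape(-1,2)
def snap(n,f,crop=None,k=1):
    im=vision.get_image(n)[:,:,::-1]; c=im if crop is None else im[crop[1]:crop[3],crop[0]:crop[2]]
    cv2.imwrite('pics/'+f,cv2.resize(c,None,fx=k,fy=k,interpolation=cv2.INTER_CUBIC)); cv2.imwrite('pics/raw_'+f,im); return im
E
python3 - <<'E'
from h import *
np.set_printoptions(precision=2,suppress=True)
for n in('scene','top'):
    snap(n,n+'0.png',None,1.25); print(cam(n), 'pos',ray(n,[(320,200)])[0])
print(telemetry.get_state()); print(env.grip_point_offset)
E
```

```text
pics
(array([[403.42,   0.  , 320.7 ],
       [  0.  , 403.42, 201.72],
       [  0.  ,   0.  ,   1.  ]]), array([-0.,  0.,  0.,  0.,  0.]), array([ 2.46,  0.62, -0.21]), array([-474.91,  -81.08, 1351.41])) pos [ 832.8  -518.97 1046.67]
(array([[435.58,   0.  , 319.4 ],
       [  0.  , 435.58, 200.98],
       [  0.  ,   0.  ,   1.  ]]), array([-0.01,  0.  ,  0.  ,  0.  ,  0.  ]), array([ 2.15, -2.15,  0.16]), array([  87.49,  514.52, 1302.15])) pos [ 327.19   90.78 1361.13]
{'time': 0.1, 'joint_positions': array([-1.32,  0.42, -0.01,  1.61,  0.  ,  1.11, -0.05]), 'joint_vel': array([-0., -0.,  0., -0.,  0., -0.,  0.]), 'effort': array([  0.  , -86.58,   0.68, -43.56,   0.02,   0.  ,  -0.  ]), 'tcp_pos': array([180.31, 598.12, 230.72]), 'ee_rot': array([-0.46, -3.11,  0.  ]), 'force': array([-0.35,  0.1 , -0.86]), 'torque': array([ 0.03, -0.  ,  0.02]), 'gripper_force': 0.0, 'finger_gap': 85.36657311582432}
18.700000000000003
```

View pics/scene0.png

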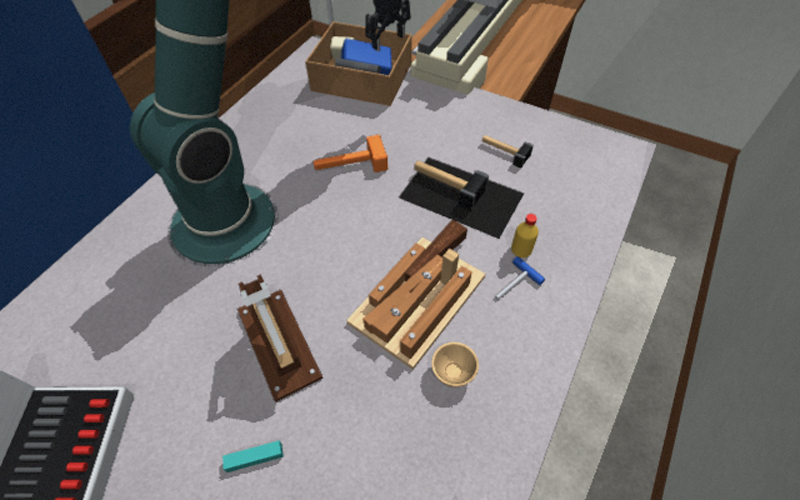

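View pics/top0.png

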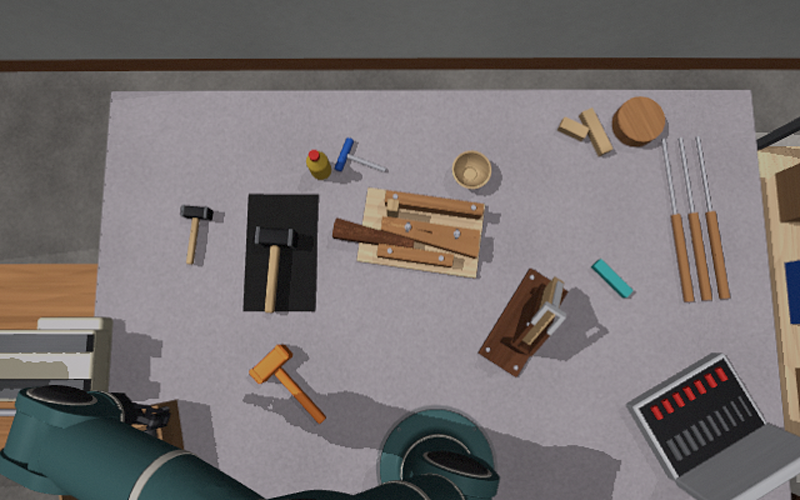

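The top view has three mallet-like things: orange (285,380), a small black one (195,230), and a larger black one on the mat (272,265). The larger black one on the mat fits the description. One stood blank is visible at the clamp's +y end. Next I take enlarged crops.

```bash
python3 - <<'E'
import cv2
a=cv2.imread('pics/raw_top0.png');b=cv2.imread('pics/raw_scene0.png')
def c(im,x0,y0,x1,y1,k,f): cv2.imwrite('pics/'+f,cv2.resize(im[y0:y1,x0:x1],None,fx=k,fy=k,interpolation=cv2.INTER_CUBIC))
c(a,190,140,390,230,4,'c1.png'); c(a,375,205,495,305,5,'c2.png'); c(b,180,170,400,320,3.6,'c3.png')
E
```

```text
(no output)
```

View pics/c1.png

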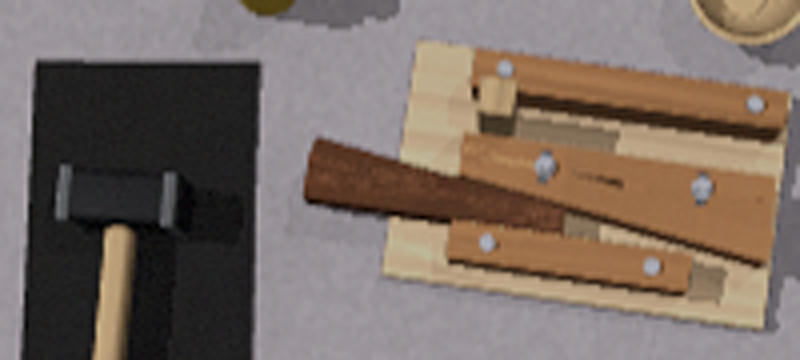

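View pics/c2.png

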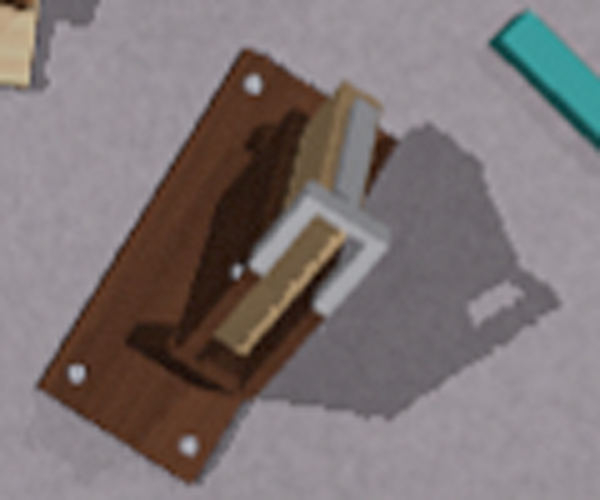

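View pics/c3.png

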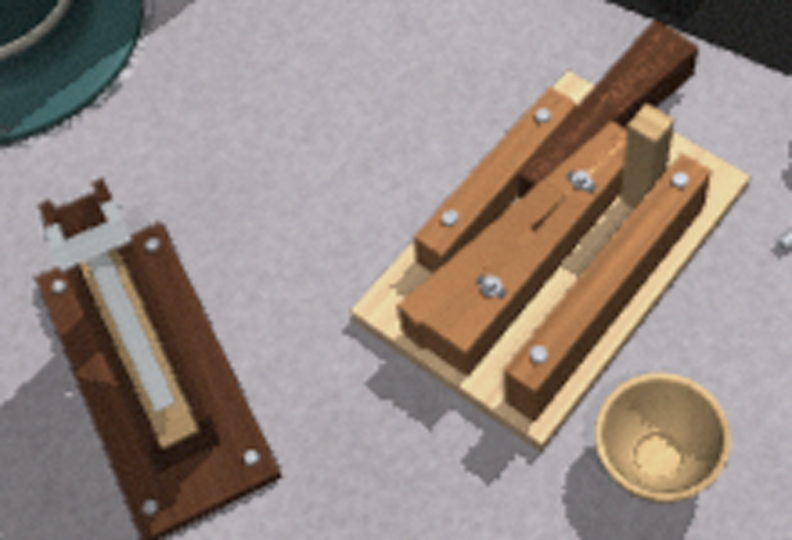

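c1 shows the base corners at about (418,42), (790,92), (762,328), (385,275) and the stood blank's top at (498,95). c2 and c3 show the magazine base, the gate strip, and the bottom blank's front end at c3 (178,440) and c2 (362,93).

```bash
python3 - <<'E'
from h import *
np.set_printoptions(precision=1,suppress=True)
c1=lambda x,y:((x+.5)/4-.5+190,(y+.5)/4-.5+140)
c2=lambda x,y:((x+.5)/5-.5+375,(y+.5)/5-.5+205)
c3=lambda x,y:((x+.5)/3.6-.5+180,(y+.5)/3.6-.5+170)
print('clamp base top z18'); print(onz('top',[c1(418,42),c1(790,94),c1(762,328),c1(385,275)],18)); print(onz('scene',[c3(750,180),c3(540,443),c3(352,312)],18))
print('tri', tri(c3(750,180),c1(418,42)),tri(c3(352,312),c1(762,328)))
print('stood top top-view z128',onz('top',[c1(499,93)],128), 'scene',onz('scene',[c3(651,122)],128))
print('fence/jaw top ends'); print('fence ends L/R tri',tri(c3(708,172),c1(474,52)),)
print('wedge head top edge z58',onz('top',[c1(320,138),c1(306,200)],58),onz('scene',[c3(657,20),c3(697,47)],58))
print('mag base', onz('top',[c2(248,48),c2(40,385),c2(195,483)],12)); print(onz('scene',[c3(165,225),c3(280,473),c3(148,538),c3(38,275)],12))
print('tri corner front-left',tri(c3(280,473),c2(248,48)))
print('blank1 front top edge? mid', tri(c3(178,410),c2(362,93)))
print('gate strip top view line, frame'); 
s=[(h,w) for h,w in []]
print('mat',onz('top',[c1(36,62),c1(260,64)],3)); print('mallet head faces z57', onz('top',[c1(62,192),c1(176,202),c1(118,178)],56), 'handle z44', onz('top',[c1(117,232),c1(107,355)],44))
E
```

```text
clamp base top z18
[[ 680.4  164.7   18. ]
 [ 637.3 -128.9   18. ]
 [ 452.2 -102.4   18. ]
 [ 494.6  189.6   18. ]]
[[ 684.8  162.4   18. ]
 [ 638.3 -129.4   18. ]
 [ 455.2 -102.5   18. ]]
tri (array([683. , 165.7,  11.9]), np.float64(2.3389674958956985)) (array([ 453.3, -102.1,   15.1]), np.float64(2.2205704894471503))
stood top top-view z128 [[613.3  99.9 128. ]] scene [[612.1 103.  128. ]]
fence/jaw top ends
fence ends L/R tri (array([659.2, 119.4,  69.3]), np.float64(0.6172130237331268))
wedge head top edge z58 [[595.  236.8  58. ]
 [547.1 246.9  58. ]] [[553.  252.4  58. ]
 [596.4 241.3  58. ]]
mag base [[ 475.4 -241.4   12. ]
 [ 269.1 -106.5   12. ]
 [ 210.  -199.3   12. ]]
[[ 272.1 -104.8   12. ]
 [ 477.3 -240.    12. ]
 [ 420.2 -327.    12. ]
 [ 209.  -192.7   12. ]]
tri corner front-left (array([ 476.3, -240.7,   11.7]), np.float64(2.3572540125434163))
blank1 front top edge? mid (array([ 436.3, -271.6,  142.6]), np.float64(2.5406184120153323))
gate strip top view line, frame
mat [[669.1 470.7   3. ]
 [666.7 291.7   3. ]]
mallet head faces z57 [[554.4 432.6  56. ]
 [546.3 345.8  56. ]
 [565.  390.3  56. ]] handle z44 [[525.3 392.7  44. ]
 [431.2 397.6  44. ]]
```

```bash
cat >> h.py <<'E'
np.set_printoptions(precision=1,suppress=True)
xm=np.array([-.835,.550,0]); xm/=np.linalg.norm(xm); ym=np.cross([0,0,1],xm)
psi=-.146; xc=np.array([np.cos(psi),np.sin(psi),0]); yc=np.array([-np.sin(psi),np.cos(psi),0]); C0=np.array([573.4,4.2,0])
def clampP(x,y,z): return C0+x*xc+y*yc+np.array([0,0,z])
def frame(y,z): x=np.cross(y,z); return np.c_[x,y,z]
def pose():
    s=telemetry.get_state(); return np.array(s['tcp_pos']),R.from_rotvec(s['ee_rot']).as_matrix(),s
def plan(p0,R0,p1,R1,n=None):
    w=R.from_matrix(R0.T@R1).as_rotvec(); d=np.linalg.norm(p1-p0)
    if n is None: n=int(max(1,np.ceil(d/45),np.ceil(np.degrees(np.linalg.norm(w))/9)))
    rows=[]
    for k in range(n):
        Rk=R0@R.from_rotvec(w*k/n).as_matrix(); rows.append(np.r_[Rk.T@(p1-p0)/n,np.degrees(w)/n])
    print('; '.join(' '.join('%g'%round(v,1) for v in r) for r in rows)); return p1,R1
E
python3 - <<'E'
from h import *
c2=lambda x,y:((x+.5)/5-.5+375,(y+.5)/5-.5+205)
c3=lambda x,y:((x+.5)/3.6-.5+180,(y+.5)/3.6-.5+170)
E,e=tri(c3(180,444),c2(362,93)); print(E,e)
a=onz('top',[c2(362,93)],115.8)[0]; b=onz('scene',[c3(180,444)],115.8)[0]; print(a,b)
E=(a+b)/2
M0=E+84.15*xm; M0[2]=0; print('M0',M0)
base=np.array([[475.9,-240.7],[270.6,-105.6],[209.5,-196],[420,-327]]); print('base in mag', [( (q-M0[:2])@xm[:2],(q-M0[:2])@ym[:2]) for q in base])
L=-.765*xm+np.array([0,0,.644]);U=.644*xm+np.array([0,0,.765]);F=M0+[0,0,45]
for n in(104,130):
    P=[F+U*n+L*t+ym*s for t in(0,110) for s in(-13,13)]
    print(n,((proj('top',P)-[375,205]+.5)*5-.5).tolist(),((proj('scene',P)-[180,170]+.5)*3.6-.5).tolist())
p,Rm,s=pose(); print(Rm)
E
```

```text
[ 438.6 -281.9  109.9] 1.006019684406308
[ 437.7 -280.5  115.8] [ 441.5 -283.1  115.8]
M0 [ 369.3 -235.5    0. ]
base in mag [(np.float64(-91.85029842824399), np.float64(-54.29361917366647)), (np.float64(153.91399648586676), np.float64(-54.187104526895524)), (np.float64(155.21267506644986), np.float64(54.916898305009504)), (np.float64(-92.63890686936051), np.float64(48.526019498751545))]
104 [[211.6016259436675, 299.9480572818767], [251.05407162583344, 325.46217964314917], [323.0938942676009, 167.41012083137915], [364.7455346713563, 194.03816894563317]] [[120.17917830644542, 257.16405124568126], [86.1276707442727, 271.94786592902426], [138.3562934646914, 300.4372028610578], [100.83361297268748, 317.09920015363883]]
130 [[203.95245256284693, 325.7397826752874], [244.1043788392322, 351.7511953771209], [317.16851269962217, 192.0465945342448], [359.6013305392746, 219.21803247568346]] [[106.32812086402464, 225.78995122704944], [71.94180875209834, 240.47212089702327], [123.17960153472376, 266.0817076120822], [85.2490806671577, 282.6243652176541]]
[[-1.   0.3 -0. ]
 [ 0.3  1.  -0. ]
 [-0.  -0.  -1. ]]
```

Predicted edges match five blanks in the magazine (n=130). With stood1 in place and stood2 absent, that gives row places y = 62, 22, -18, -58 and -98. Now I plan the first moves.

```bash
cat >> h.py <<'E'
M0=np.array([369.3,-235.5,0]); Lv=-.765*xm+np.array([0,0,.644]);Uv=.644*xm+np.array([0,0,.765]);F=M0+[0,0,45]
Rdown0=frame(-ym,np.array([0,0,-1.])); Rpick=frame(-ym,-Lv/np.linalg.norm(Lv)); Rplace=frame(xc,np.array([0,0,-1.]))
def pickP(s): return F+Uv*13+Lv*(110-s)   # s = tip depth beyond front end
E
python3 - <<'E'
from h import *
p,Rm,s=pose()
a=plan(p,Rm,np.array([480,150,380]),Rdown0,10)
a=plan(*a,np.array([520,-320,330]),Rpick,10)
print(pickP(-60),pickP(30))
a=plan(*a,pickP(-50),Rpick)
E
```

```text
-41.6 -34.3 -14.9 -0 0 1.7; -42.6 -33 -14.9 -0 0 1.7; -43.5 -31.8 -14.9 -0 0 1.7; -44.4 -30.5 -14.9 -0 0 1.7; -45.3 -29.2 -14.9 -0 0 1.7; -46.1 -27.9 -14.9 -0 0 1.7; -46.9 -26.5 -14.9 -0 0 1.7; -47.7 -25.2 -14.9 -0 0 1.7; -48.4 -23.8 -14.9 -0 0 1.7; -49.1 -22.4 -14.9 -0 0 1.7
-29.2 -37.1 5 0 5 0; -29.5 -37.1 2.4 0 5 0; -29.6 -37.1 -0.1 0 5 0; -29.5 -37.1 -2.7 0 5 0; -29.1 -37.1 -5.3 0 5 0; -28.6 -37.1 -7.8 0 5 0; -27.8 -37.1 -10.2 0 5 0; -26.8 -37.1 -12.6 0 5 0; -25.6 -37.1 -14.9 0 5 0; -24.2 -37.1 -17.1 0 5 0
[ 470.9 -302.4  164.4] [ 413.4 -264.6  106.5]
-18.8 -2.5 31.1 0 0 0; -18.8 -2.5 31.1 0 0 0; -18.8 -2.5 31.1 0 0 0; -18.8 -2.5 31.1 0 0 0; -18.8 -2.5 31.1 0 0 0
```

Call:
{"api": "step_arm", "payload": {
  "increments": "-42 -34 -15 0 0 1.7; -43 -33 -15 0 0 1.7; -43.5 -32 -15 0 0 1.7; -44 -30.5 -15 0 0 1.7; -45 -29 -15 0 0 1.7; -46 -28 -15 0 0 1.7; -47 -26.5 -15 0 0 1.7; -48 -25 -15 0 0 1.7; -48 -24 -15 0 0 1.7; -49 -22 -15 0 0 1.7",
  "fingers": 100
}}

```text
time: 1.35
tcp_pos: [479.3, 148.4, 381.8]
ee_rot: [-0.914, -3.006, -0.0]
force: [1.1, 0.5, 0.6]
finger_gap: 85.4
gripper_force: 0.0
```

Call:
{"api": "step_arm", "payload": {
  "increments": "-29 -37 5 0 5 0; -29.5 -37 2.4 0 5 0; -29.5 -37 0 0 5 0; -29.5 -37 -3 0 5 0; -29 -37 -5 0 5 0; -28.5 -37 -8 0 5 0; -28 -37 -10 0 5 0; -27 -37 -12.5 0 5 0; -25.5 -37 -15 0 5 0; -24 -37 -17 0 5 0"
}}

```text
time: 2.6
tcp_pos: [502.6, -223.5, 320.9]
ee_rot: [-0.705, -2.33, -0.242]
force: [0.3, 0.4, -1.5]
finger_gap: 85.3
gripper_force: 0.0
```

```bash
python3 - <<'E'
from h import *
p,Rm,s=pose(); print(s['time'],p,s['joint_positions'].round(2),s['force']); print(Rm.round(3)); print(Rpick.round(3))
plan(p,Rm,pickP(-50),Rpick)
E
```

```text
2.6 [ 502.6 -223.5  320.9] [ 0.4  0.7 -0.   1.2 -0.1  2.   1.4] [ 0.3  0.4 -1.5]
[[-0.6  0.5 -0.6]
 [ 0.4  0.8  0.4]
 [ 0.7 -0.  -0.8]]
[[-0.5  0.6 -0.6]
 [ 0.4  0.8  0.4]
 [ 0.8 -0.  -0.6]]
-23.1 -16.1 23.5 -0.2 1.7 -0.1; -23.8 -16.2 22.7 -0.2 1.7 -0.1; -24.4 -16.3 22 -0.2 1.7 -0.1; -25 -16.4 21.2 -0.2 1.7 -0.1; -25.6 -16.6 20.4 -0.2 1.7 -0.1
```

Call:
{"api": "step_arm", "payload": {
  "increments": "-23 -16 23.5 0 1.7 0; -24 -16 23 0 1.7 0; -24 -16 22 0 1.7 0; -25 -16.5 21 0 1.7 0; -25.5 -16.5 20 0 1.7 0; 0 0 0 0 0 0"
}}

```text
time: 3.35
tcp_pos: [463.3, -298.9, 157.8]
ee_rot: [-0.666, -2.186, -0.285]
force: [0.4, 0.5, 0.3]
finger_gap: 85.7
gripper_force: 0.0
```

```bash
python3 - <<'E'
from h import *
p,Rm,s=pose(); print(s['time'],p,s['joint_positions'].round(2),s['force']); np.set_printoptions(precision=3,suppress=True);print(Rm-Rpick)
a=plan(p,Rm,pickP(-50),Rpick); plan(*a,pickP(30),Rpick)
E
```

```text
3.35 [ 463.3 -298.9  157.8] [ 0.5  0.9  0.   1.2 -0.   1.9  1.5] [0.4 0.5 0.3]
[[ 0.009 -0.    -0.007]
 [ 0.011 -0.    -0.009]
 [ 0.001 -0.019  0.001]]
-0.3 1.2 -0.6 -0.7 -0.1 -0.8
0 0 40 0 0 0; 0 0 40 0 0 0
```

Call:
{"api": "step_arm", "payload": {
  "increments": "0 1.2 10 -0.7 0 -0.8; 0 0 20 0 0 0; 0 0 20 0 0 0; 0 0 18 0 0 0; 0 0 0 0 0 0"
}}

```text
time: 3.98
tcp_pos: [422.2, -268.2, 117.3]
ee_rot: [-0.655, -2.198, -0.306]
force: [0.0, 0.1, 0.1]
finger_gap: 85.3
gripper_force: 0.0
```

```bash
python3 - <<'E'
from h import *
p,Rm,s=pose(); print(p,s['force'])
a=snap('top','t1.png'); b=snap('scene','s1.png')
A=cv2.resize(a[205:305,380:480],(500,500),interpolation=2); B=cv2.resize(b[190:330,160:300],(500,500),interpolation=2)
cv2.imwrite('pics/g1.png',np.hstack([A[:, :400],B[:, :400]]))
E
```

```text
[ 422.2 -268.2  117.3] [0.  0.1 0.1]
```

View pics/g1.png

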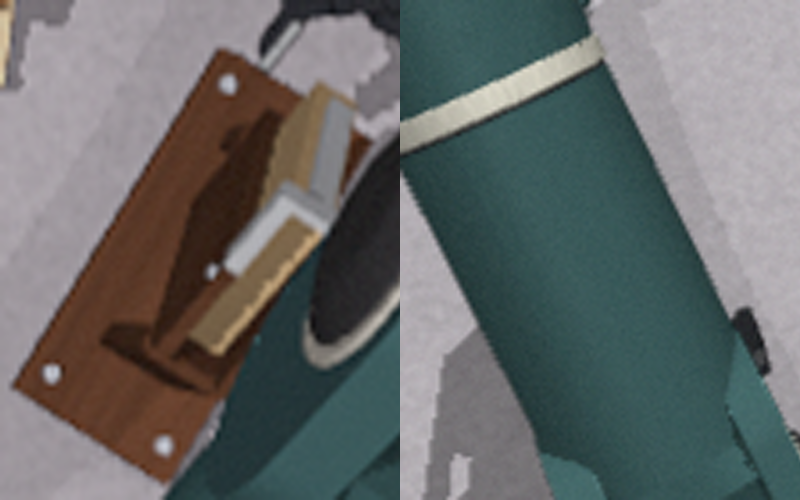

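Call:
{"api": "step_arm", "payload": {
  "increments": "-2 -1.8 6 0 0 0; 0 0 7 0 0 0; 0 0 0 0 0 0"
}}

```text
time: 4.45
tcp_pos: [413.6, -265.6, 106.1]
ee_rot: [-0.656, -2.196, -0.306]
force: [0.6, -0.3, -1.1]
finger_gap: 85.4
gripper_force: 0.0
```

Call:
{"api": "step_arm", "payload": {
  "increments": "0 0 0 0 0 0; 0 0 0 0 0 0; 0 0 0 0 0 0; 0 0 0 0 0 0; 0 0 0 0 0 0; 0 0 0 0 0 0",
  "fingers": 0
}}

```text
time: 5.2
tcp_pos: [414.2, -265.8, 106.5]
ee_rot: [-0.656, -2.197, -0.305]
force: [3.9, -0.2, 2.5]
finger_gap: 25.1
gripper_force: 59.3
```

Call:
{"api": "step_arm", "payload": {
  "increments": "0 0 -6 0 0 0; 0 0 -12 0 0 0; 0 0 -16 0 0 0; 0 0 -16 0 0 0; 0 0 -16 0 0 0; 0 0 -16 0 0 0; 0 0 -16 0 0 0; 0 0 -16 0 0 0; 0 0 -14 0 0 0; 0 0 -10 0 0 0"
}}

```text
time: 6.45
tcp_pos: [500.7, -323.5, 194.5]
ee_rot: [-0.658, -2.202, -0.304]
force: [0.2, 0.3, 0.1]
finger_gap: 25.3
gripper_force: 59.2
```

```bash
python3 - <<'E'
from h import *
p,Rm,s=pose(); print(p,s['joint_positions'],s['force'],s['finger_gap'])
# place slot y=62: TCP z = 18+110-30
T=clampP(24,62,0)
a=plan(p,Rm,T+[0,0,255],Rplace,12); plan(*a,T+[0,0,140],Rplace,4); print(T)
E
```

```text
[ 500.7 -323.5  194.5] [ 0.5  0.9  0.1  1.1 -0.1  2.   1.6] [0.2 0.3 0.1] 25.29638185131595
10.5 31.7 4.6 -2.3 -3.7 5.1; 13.6 30.4 5.1 -2.3 -3.7 5.1; 16.5 28.9 5.3 -2.3 -3.7 5.1; 19.3 27.1 5.3 -2.3 -3.7 5.1; 22 25 5 -2.3 -3.7 5.1; 24.4 22.8 4.5 -2.3 -3.7 5.1; 26.6 20.4 3.8 -2.3 -3.7 5.1; 28.5 17.8 2.8 -2.3 -3.7 5.1; 30.1 15.1 1.6 -2.3 -3.7 5.1; 31.3 12.4 0.2 -2.3 -3.7 5.1; 32.3 9.6 -1.4 -2.3 -3.7 5.1; 32.8 6.8 -3.2 -2.3 -3.7 5.1
0 0 28.8 0 0 0; 0 0 28.8 0 0 0; 0 0 28.8 0 0 0; 0 0 28.8 0 0 0
[606.2  62.    0. ]
```

Call:
{"api": "step_arm", "payload": {
  "increments": "0 0 -20 0 -3 0; 0 0 -22 0 -4 0; 10 0 -15 0 -5 0"
}}

```text
time: 6.82
tcp_pos: [529.5, -342.1, 241.2]
ee_rot: [-0.719, -2.404, -0.243]
force: [0.1, -0.4, -0.7]
finger_gap: 25.1
gripper_force: 59.2
```

```bash
python3 - <<'E'
from h import *
p,Rm,s=pose(); print(p,s['joint_positions'],s['force'],s['finger_gap'])
T=clampP(24,62,0)
a=plan(p,Rm,T+[0,0,255],Rplace,10)
E
```

```text
[ 529.5 -342.1  241.2] [ 0.5  0.8  0.1  1.1 -0.1  1.9  1.6] [ 0.1 -0.4 -0.7] 25.146245841801406
13.4 38 8.5 -2.1 -3.3 6.3; 18 35.9 8.9 -2.1 -3.3 6.3; 22.3 33.4 9 -2.1 -3.3 6.3; 26.3 30.4 8.8 -2.1 -3.3 6.3; 29.9 27 8.2 -2.1 -3.3 6.3; 33.1 23.3 7.3 -2.1 -3.3 6.3; 35.8 19.3 6.1 -2.1 -3.3 6.3; 38 15 4.6 -2.1 -3.3 6.3; 39.7 10.6 2.8 -2.1 -3.3 6.3; 40.7 6.2 0.8 -2.1 -3.3 6.3
```

Call:
{"api": "step_arm", "payload": {
  "increments": "13.5 38 8.5 -2.1 -3.3 6.3; 18 36 9 -2.1 -3.3 6.3; 22 33 9 -2.1 -3.3 6.3; 26 30 9 -2.1 -3.3 6.3; 30 27 8 -2.1 -3.3 6.3; 33 23 7 -2.1 -3.3 6.3; 36 19 6 -2.1 -3.3 6.3; 38 15 4.5 -2.1 -3.3 6.3; 39.5 10.5 3 -2.1 -3.3 6.3; 41 6 1 -2.1 -3.3 6.3"
}}

```text
time: 8.07
tcp_pos: [605.7, 63.1, 257.2]
ee_rot: [-2.385, -2.042, -0.001]
force: [0.6, -0.8, -0.4]
finger_gap: 25.1
gripper_force: 59.2
```

```bash
cat >> h.py <<'E'
def corr(p1,R1):
    p,Rm,s=pose(); print('t',s['time'],'p',p,'F',s['force'],'gap',s['finger_gap'],'gf',s['gripper_force'])
    print('tool shift',Rm.T@(p1-p),'turn',np.degrees(R.from_matrix(Rm.T@R1).as_rotvec()))
E
python3 - <<'E'
from h import *
T=clampP(24,62,0)
corr(T+[0,0,190],Rplace); print(telemetry.get_state()['joint_positions'])
snap('top','t2.png',(250,130,410,230),4)
E
```

```text
t 8.075 p [605.7  63.1 257.2] F [ 0.6 -0.8 -0.4] gap 25.05856033376693 gf 59.188039898872375
tool shift [-1.1  0.6 67.2] turn [-0.  -0.1 -0.5]
[-0.3  0.4  0.2  1.6 -0.1  1.1 -0.2]
```

View pics/t2.png

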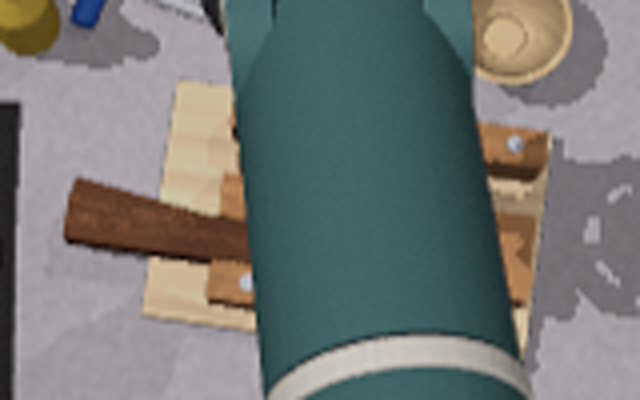

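Call:
{"api": "step_arm", "payload": {
  "increments": "-1 0.6 30 0 0 -0.5; 0 0 35 0 0 0; 0 0 12 0 0 0; 0 0 0 0 0 0"
}}

```text
time: 8.62
tcp_pos: [605.0, 61.0, 178.5]
ee_rot: [-2.369, -2.054, 0.004]
force: [0.2, -0.4, -1.0]
finger_gap: 25.2
gripper_force: 59.3
```

```bash
python3 - <<'E'
from h import *
T=clampP(24,62,0)
corr(T+[0,0,98],Rplace)
snap('scene','s2.png',(260,170,400,290),5)
# predicted blank bottom corners if perfect at current pose
p,Rm,s=pose(); B=p+80*Rm[:,2]
for q in [(-13,-13),(13,-13),(13,13),(-13,13)]: print(q,(proj('scene',[B+q[0]*xc+q[1]*yc])-[260,170]+.5)*5-.5)
E
```

```text
t 8.625 p [605.   61.  178.5] F [ 0.2 -0.4 -1. ] gap 25.156496073343128 gf 59.2963045835495
tool shift [ 1.1  1.5 80.4] turn [-0.4 -0.1  0.2]
(-13, -13) [[424.9 252.3]]
(13, -13) [[463.4 275.7]]
(13, 13) [[489.5 244.2]]
(-13, 13) [[451.2 221.3]]
```

View pics/s2.png

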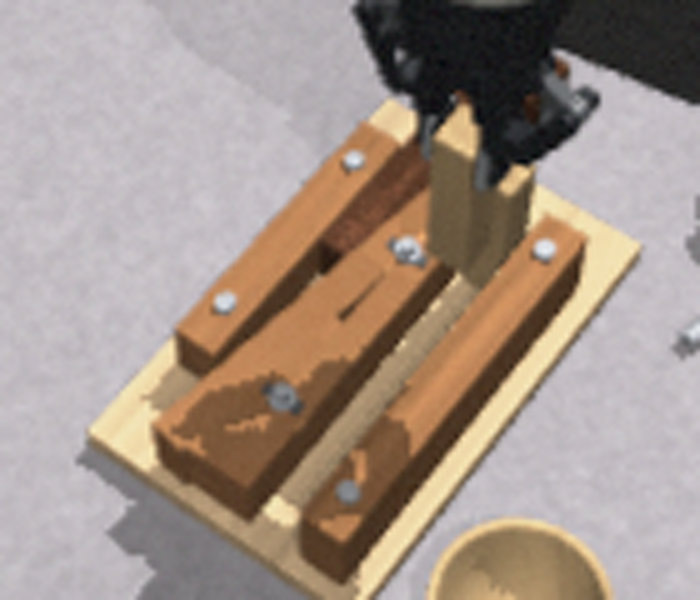

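The blank's bottom corners are at about (431,258) and (472,287), over the slot between jaw and fence and in front of stood1. I lower it carefully.

Call:
{"api": "step_arm", "payload": {
  "increments": "1 0 15 0 0 0; 0 0 15 0 0 0; 0 0 15 0 0 0; 0 0 0 0 0 0"
}}

```text
time: 9.18
tcp_pos: [603.8, 62.0, 131.0]
ee_rot: [-2.368, -2.053, 0.008]
force: [-0.1, 0.1, -0.9]
finger_gap: 24.9
gripper_force: 59.3
```

Call:
{"api": "step_arm", "payload": {
  "increments": "0 0 12 0 0 0; 0 0 8 0 0 0; 0 0 3 0 0 0; 0 0 0 0 0 0"
}}

```text
time: 9.68
tcp_pos: [604.2, 62.2, 109.4]
ee_rot: [-2.368, -2.054, 0.006]
force: [0.2, 0.7, 0.1]
finger_gap: 25.4
gripper_force: 59.4
```

Call:
{"api": "step_arm", "payload": {
  "increments": "0 0 2 0 0 0; 0 0 2 0 0 0; 0 0 0 0 0 0"
}}

```text
time: 10.05
tcp_pos: [604.1, 62.3, 105.5]
ee_rot: [-2.368, -2.054, 0.006]
force: [0.4, -0.6, -1.0]
finger_gap: 25.4
gripper_force: 59.4
```

Call:
{"api": "step_arm", "payload": {
  "increments": "0 0 1.5 0 0 0; 0 0 1.5 0 0 0; 0 0 0 0 0 0"
}}

```text
time: 10.42
tcp_pos: [604.1, 62.3, 102.4]
ee_rot: [-2.369, -2.054, 0.006]
force: [-0.5, 0.3, -1.5]
finger_gap: 24.9
gripper_force: 59.4
```

Call:
{"api": "step_arm", "payload": {
  "increments": "0 0 1.5 0 0 0; 0 0 1 0 0 0; 0 0 0 0 0 0"
}}

```text
time: 10.8
tcp_pos: [604.1, 62.3, 100.0]
ee_rot: [-2.369, -2.053, 0.005]
force: [-1.1, 0.8, -1.0]
finger_gap: 25.6
gripper_force: 59.4
```

Call:
{"api": "step_arm", "payload": {
  "increments": "0 0 1 0 0 0; 0 0 1 0 0 0; 0 0 0 0 0 0"
}}

```text
time: 11.18
tcp_pos: [604.8, 62.5, 99.1]
ee_rot: [-2.369, -2.054, 0.003]
force: [-1.9, 1.2, 13.0]
finger_gap: 25.5
gripper_force: 61.2
```

Call:
{"api": "step_arm", "payload": {
  "increments": "0 0 -1 0 0 0; 0 0 0 0 0 0; 0 0 0 0 0 0; 0 0 0 0 0 0",
  "fingers": 80
}}

```text
time: 11.68
tcp_pos: [604.1, 62.3, 98.9]
ee_rot: [-2.369, -2.054, 0.006]
force: [-0.6, 0.9, -0.8]
finger_gap: 68.5
gripper_force: 0.0
```

Call:
{"api": "step_arm", "payload": {
  "increments": "0 0 -10 0 0 0; 0 0 -30 0 0 0; 0 0 -45 0 0 0; 0 0 -45 0 0 0; 0 0 -40 0 0 0"
}}

```text
time: 12.3
tcp_pos: [605.3, 61.7, 271.6]
ee_rot: [-2.369, -2.054, 0.004]
force: [0.3, 0.4, 0.5]
finger_gap: 68.1
gripper_force: 0.0
```

```bash
python3 - <<'E'
from h import *
p,Rm,s=pose(); print(p,s['finger_gap'],s['force'])
a=plan(p,Rm,np.array([525,-335,260]),Rpick,11)
plan(*a,pickP(-40),Rpick,4)
snap('scene','s3.png'); snap('top','t3.png')
E
```

```text
[605.3  61.7 271.6] 68.09317866860147 [0.3 0.4 0.5]
-36.7 -2.1 1 2.5 4 -5.5; -36.4 -5.6 -1.4 2.5 4 -5.5; -35.5 -9.2 -3.6 2.5 4 -5.5; -34.1 -12.7 -5.5 2.5 4 -5.5; -32.3 -16.2 -7.2 2.5 4 -5.5; -30 -19.6 -8.6 2.5 4 -5.5; -27.3 -22.7 -9.7 2.5 4 -5.5; -24.3 -25.6 -10.4 2.5 4 -5.5; -20.9 -28.3 -10.8 2.5 4 -5.5; -17.4 -30.6 -10.8 2.5 4 -5.5; -13.6 -32.6 -10.5 2.5 4 -5.5
-8.1 -0.6 32.5 0 0 0; -8.1 -0.6 32.5 0 0 0; -8.1 -0.6 32.5 0 0 0; -8.1 -0.6 32.5 0 0 0
```

Call:
{"api": "step_arm", "payload": {
  "increments": "-36.5 -2 1 2.5 4 -5.5; -36.5 -5.5 -1.5 2.5 4 -5.5; -35.5 -9 -3.5 2.5 4 -5.5; -34 -12.5 -5.5 2.5 4 -5.5; -32 -16 -7 2.5 4 -5.5; -30 -19.5 -8.5 2.5 4 -5.5; -27 -22.5 -9.5 2.5 4 -5.5; -24 -25.5 -10.5 2.5 4 -5.5; -21 -28 -11 2.5 4 -5.5; -17.5 -30.5 -11 2.5 4 -5.5"
}}

```text
time: 13.65
tcp_pos: [525.7, -293.0, 248.4]
ee_rot: [-0.813, -2.235, -0.288]
force: [-15.2, 6.8, 12.9]
finger_gap: 68.3
gripper_force: 0.0
```

Call:
{"api": "step_arm", "payload": {
  "increments": "-13.5 -32.5 -10.5 2.5 4 -5.5; -8 -0.5 32 0 0 0; -8 -0.5 30 0 0 0; 0 0 0 0 0 0",
  "fingers": 85
}}

```text
time: 14.15
tcp_pos: [495.7, -289.4, 202.0]
ee_rot: [-0.785, -2.275, -0.29]
force: [0.5, 0.2, 0.9]
finger_gap: 72.6
gripper_force: 0.0
```

```bash
python3 - <<'E'
from h import *
corr(pickP(-50),Rpick)
E
```

```text
t 14.15 p [ 495.7 -289.4  202. ] F [0.5 0.2 0.9] gap 72.59609858360469 gf 0.0
tool shift [-16.4 -25.3  45.6] turn [ 2.5  6.6 -3.7]
```

View pics/s3.png

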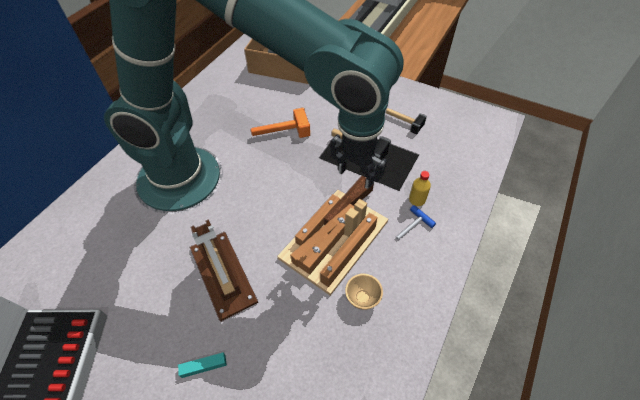

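s3 shows the first blank standing upright in front of stood1. I continue with blank 2.

Call:
{"api": "step_arm", "payload": {
  "increments": "-8 -12.5 10 0.8 2.2 -1.2; -8 -12.5 15 0.8 2.2 -1.2; 0 0 20 0.9 2.2 -1.2; 0 0 0 0 0 0; 0 0 0 0 0 0"
}}

```text
time: 14.78
tcp_pos: [464.8, -298.3, 161.1]
ee_rot: [-0.66, -2.197, -0.304]
force: [-0.2, 0.1, 0.2]
finger_gap: 72.5
gripper_force: 0.0
```

```bash
python3 - <<'E'
from h import *
corr(pickP(30),Rpick)
im=snap('top','t4.png')
E
```

```text
t 14.775 p [ 464.8 -298.3  161.1] F [-0.2  0.1  0.2] gap 72.52697517321297 gf 0.0
tool shift [-1.9 -0.1 82.2] turn [ 0.   0.3 -0.1]
```

Call:
{"api": "step_arm", "payload": {
  "increments": "-1.5 0 20 0 0 0; 0 0 25 0 0 0; 0 0 20 0 0 0; 0 0 12 0 0 0; 0 0 5 0 0 0; 0 0 0 0 0 0"
}}

```text
time: 15.58
tcp_pos: [413.3, -264.7, 106.8]
ee_rot: [-0.66, -2.196, -0.304]
force: [1.1, -0.5, -0.2]
finger_gap: 72.5
gripper_force: 0.0
```

Call:
{"api": "step_arm", "payload": {
  "increments": "0 0 0 0 0 0; 0 0 0 0 0 0; 0 0 0 0 0 0; 0 0 0 0 0 0; 0 0 0 0 0 0; 0 0 0 0 0 0",
  "fingers": 0
}}

```text
time: 16.32
tcp_pos: [413.2, -264.6, 106.6]
ee_rot: [-0.66, -2.196, -0.305]
force: [4.2, -1.8, 3.6]
finger_gap: 25.7
gripper_force: 59.1
```

Call:
{"api": "step_arm", "payload": {
  "increments": "0 0 -6 0 0 0; 0 0 -12 0 0 0; 0 0 -16 0 0 0; 0 0 -16 0 0 0; 0 0 -16 0 0 0; 0 0 -16 0 0 0; 0 0 -16 0 0 0; 0 0 -16 0 0 0; 0 0 -14 0 0 0; 0 0 -10 0 0 0"
}}

```text
time: 17.58
tcp_pos: [500.1, -322.0, 194.9]
ee_rot: [-0.661, -2.199, -0.303]
force: [0.3, 1.0, -1.5]
finger_gap: 25.3
gripper_force: 59.2
```

Call:
{"api": "step_arm", "payload": {
  "increments": "0 0 -20 0 -3 0; 0 0 -22 0 -4 0; 10 0 -15 0 -5 0"
}}

```text
time: 17.95
tcp_pos: [529.0, -341.1, 241.6]
ee_rot: [-0.722, -2.402, -0.242]
force: [0.2, -0.8, -0.3]
finger_gap: 25.3
gripper_force: 59.2
```

```bash
python3 - <<'E'
from h import *
p,Rm,s=pose(); print(p,s['force'],s['finger_gap'])
T=clampP(23,22,0)
a=plan(p,Rm,T+[0,0,250],Rplace,10)
E
```

```text
[ 529.  -341.1  241.6] [ 0.2 -0.8 -0.3] 25.344919846385473
11.8 34.2 7.9 -2.1 -3.3 6.3; 15.9 32.4 8.3 -2.1 -3.3 6.3; 19.8 30.2 8.4 -2.1 -3.3 6.3; 23.4 27.5 8.2 -2.1 -3.3 6.3; 26.7 24.4 7.7 -2.1 -3.3 6.3; 29.7 21.1 7 -2.1 -3.3 6.3; 32.1 17.5 5.9 -2.1 -3.3 6.3; 34.1 13.7 4.5 -2.1 -3.3 6.3; 35.6 9.7 3 -2.1 -3.3 6.3; 36.6 5.7 1.2 -2.1 -3.3 6.3
```

Call:
{"api": "step_arm", "payload": {
  "increments": "12 34 8 -2.1 -3.3 6.3; 16 32.5 8 -2.1 -3.3 6.3; 20 30 8.5 -2.1 -3.3 6.3; 23.5 27.5 8 -2.1 -3.3 6.3; 26.5 24.5 7.5 -2.1 -3.3 6.3; 29.5 21 7 -2.1 -3.3 6.3; 32 17.5 6 -2.1 -3.3 6.3; 34 13.5 4.5 -2.1 -3.3 6.3; 35.5 10 3 -2.1 -3.3 6.3; 36.5 5.5 1 -2.1 -3.3 6.3"
}}

```text
time: 19.2
tcp_pos: [600.3, 23.3, 252.2]
ee_rot: [-2.387, -2.039, 0.002]
force: [1.5, -0.5, -1.0]
finger_gap: 25.3
gripper_force: 59.2
```

Call:
{"api": "step_arm", "payload": {
  "increments": "0 0 30 0 0 0; 0 0 30 0 0 0; 0 0 10 0 0 0; 0 0 0 0 0 0"
}}

```text
time: 19.7
tcp_pos: [599.1, 22.3, 180.8]
ee_rot: [-2.381, -2.04, 0.006]
force: [0.2, 0.4, -0.1]
finger_gap: 25.4
gripper_force: 59.3
```

```bash
python3 - <<'E'
from h import *
corr(clampP(23,22,98),Rplace)
E
```

```text
t 19.7 p [599.1  22.3 180.8] F [ 0.2  0.4 -0.1] gap 25.390266343960295 gf 59.254056215286255
tool shift [ 0.3  0.8 82.8] turn [-0.4 -0.1 -0.4]
```

Call:
{"api": "step_arm", "payload": {
  "increments": "0 0.5 25 -0.3 0 -0.4; 0 0 25 0 0 0; 0 0 15 0 0 0; 0 0 8 0 0 0; 0 0 4 0 0 0; 0 0 2 0 0 0; 0 0 0 0 0 0"
}}

```text
time: 20.58
tcp_pos: [598.9, 22.4, 101.1]
ee_rot: [-2.376, -2.051, 0.002]
force: [-0.6, 0.5, -0.3]
finger_gap: 25.1
gripper_force: 59.2
```

Call:
{"api": "step_arm", "payload": {
  "increments": "0 0 1 0 0 0; 0 0 1 0 0 0; 0 0 0 0 0 0"
}}

```text
time: 20.95
tcp_pos: [598.7, 22.4, 98.7]
ee_rot: [-2.376, -2.051, 0.003]
force: [-0.5, -0.2, 0.4]
finger_gap: 25.0
gripper_force: 59.2
```

Call:
{"api": "step_arm", "payload": {
  "increments": "0 0 1 0 0 0; 0 0 0.5 0 0 0; 0 0 0 0 0 0"
}}

```text
time: 21.32
tcp_pos: [599.0, 22.5, 98.3]
ee_rot: [-2.376, -2.051, 0.002]
force: [-5.5, -0.1, 16.1]
finger_gap: 25.2
gripper_force: 61.5
```

Call:
{"api": "step_arm", "payload": {
  "increments": "0 0 -1 0 0 0; 0 0 0 0 0 0; 0 0 0 0 0 0; 0 0 0 0 0 0",
  "fingers": 80
}}

```text
time: 21.82
tcp_pos: [598.7, 22.4, 98.1]
ee_rot: [-2.376, -2.051, 0.003]
force: [-0.6, -0.7, 0.3]
finger_gap: 68.4
gripper_force: 0.0
```

Call:
{"api": "step_arm", "payload": {
  "increments": "0 0 -10 0 0 0; 0 0 -30 0 0 0; 0 0 -45 0 0 0; 0 0 -45 0 0 0; 0 0 -40 0 0 0; 0 0 0 0 0 0"
}}

```text
time: 22.58
tcp_pos: [600.5, 22.2, 272.1]
ee_rot: [-2.378, -2.053, -0.004]
force: [0.1, -0.1, -0.8]
finger_gap: 68.2
gripper_force: 0.0
```

```bash
python3 - <<'E'
from h import *
p,Rm,s=pose(); print(p,s['finger_gap'],s['force'])
a=plan(p,Rm,np.array([515,-333,215]),Rpick,10)
plan(*a,pickP(-50),Rpick,3)
E
```

```text
[600.5  22.2 272.1] 68.22678024958174 [ 0.1 -0.1 -0.8]
-36.4 -3.3 5.6 2.8 4.4 -6.1; -36.2 -6.9 3.1 2.8 4.4 -6.1; -35.4 -10.6 0.7 2.8 4.4 -6.1; -34.1 -14.3 -1.3 2.8 4.4 -6.1; -32.2 -17.9 -3.1 2.8 4.4 -6.1; -29.8 -21.4 -4.5 2.8 4.4 -6.1; -27 -24.7 -5.6 2.8 4.4 -6.1; -23.8 -27.6 -6.2 2.8 4.4 -6.1; -20.2 -30.3 -6.5 2.8 4.4 -6.1; -16.4 -32.5 -6.4 2.8 4.4 -6.1
-1.4 0.4 27.9 0 0 0; -1.4 0.4 27.9 0 0 0; -1.4 0.4 27.9 0 0 0
```

Call:
{"api": "step_arm", "payload": {
  "increments": "-36.5 -3.5 5.5 2.8 4.4 -6; -36 -7 3 2.8 4.4 -6; -35.5 -10.5 0.5 2.8 4.4 -6; -34 -14.5 -1.5 2.8 4.4 -6; -32 -18 -3 2.8 4.4 -6; -30 -21.5 -4.5 2.8 4.4 -6; -27 -24.5 -5.5 2.8 4.4 -6; -24 -27.5 -6 2.8 4.4 -6; -20 -30.5 -6.5 2.8 4.4 -6; -16.5 -32.5 -6.5 2.8 4.4 -6",
  "fingers": 85
}}

```text
time: 23.82
tcp_pos: [501.6, -327.4, 203.4]
ee_rot: [-0.677, -2.215, -0.298]
force: [-8.9, 5.5, 9.9]
finger_gap: 72.3
gripper_force: 0.0
```

```bash
python3 - <<'E'
from h import *
p,Rm,s=pose(); print(p,s['joint_positions'],s['force'])
corr(pickP(-50),Rpick)
plan(p,Rm,pickP(-50),Rpick,4)
E
```

```text
[ 501.6 -327.4  203.4] [ 0.6  0.9 -0.   1.1 -0.   2.   1.5] [-8.9  5.5  9.9]
t 23.825 p [ 501.6 -327.4  203.4] F [-8.9  5.5  9.9] gap 72.26971881701334 gf 0.0
tool shift [-2.6  3.8 65.3] turn [ 0.2  1.6 -0.5]
-0.7 1 16.3 0 0.4 -0.1; -0.8 1 16.3 0 0.4 -0.1; -0.9 1 16.3 0 0.4 -0.1; -1 1 16.3 0 0.4 -0.1
```

Call:
{"api": "step_arm", "payload": {
  "increments": "-1 1 16 0 0.4 0; -1 1 16.5 0 0.4 0; -1 1 16 0 0.4 0; -1 1 16 0 0.4 0; 0 0 0 0 0 0"
}}

```text
time: 24.45
tcp_pos: [465.2, -297.0, 158.7]
ee_rot: [-0.672, -2.188, -0.306]
force: [0.5, 0.2, 0.4]
finger_gap: 72.4
gripper_force: 0.0
```

```bash
python3 - <<'E'
from h import *
corr(pickP(30),Rpick)
E
```

```text
t 24.45 p [ 465.2 -297.   158.7] F [0.5 0.2 0.4] gap 72.44071472220361 gf 0.0
tool shift [-0.7 -1.8 80.4] turn [ 0.3 -0.  -0.7]
```

Call:
{"api": "step_arm", "payload": {
  "increments": "-0.7 -1.8 20 0.3 0 -0.7; 0 0 25 0 0 0; 0 0 18 0 0 0; 0 0 12 0 0 0; 0 0 5 0 0 0; 0 0 0 0 0 0"
}}

```text
time: 25.2
tcp_pos: [414.5, -265.6, 107.4]
ee_rot: [-0.657, -2.195, -0.306]
force: [0.5, 0.2, 0.2]
finger_gap: 72.6
gripper_force: 0.0
```

Call:
{"api": "step_arm", "payload": {
  "increments": "0 0 0 0 0 0; 0 0 0 0 0 0; 0 0 0 0 0 0; 0 0 0 0 0 0; 0 0 0 0 0 0; 0 0 0 0 0 0",
  "fingers": 0
}}

```text
time: 25.95
tcp_pos: [414.5, -265.5, 107.4]
ee_rot: [-0.657, -2.195, -0.306]
force: [5.9, -1.4, 5.0]
finger_gap: 24.9
gripper_force: 59.4
```

Call:
{"api": "step_arm", "payload": {
  "increments": "0 0 -6 0 0 0; 0 0 -12 0 0 0; 0 0 -16 0 0 0; 0 0 -16 0 0 0; 0 0 -16 0 0 0; 0 0 -16 0 0 0; 0 0 -16 0 0 0; 0 0 -16 0 0 0; 0 0 -14 0 0 0; 0 0 -10 0 0 0"
}}

```text
time: 27.2
tcp_pos: [500.3, -322.9, 194.4]
ee_rot: [-0.659, -2.2, -0.305]
force: [0.7, -0.2, 0.2]
finger_gap: 25.3
gripper_force: 59.3
```

Call:
{"api": "step_arm", "payload": {
  "increments": "0 0 -20 0 -3 0; 0 0 -22 0 -4 0; 10 0 -15 0 -5 0"
}}

```text
time: 27.58
tcp_pos: [529.3, -341.5, 241.2]
ee_rot: [-0.72, -2.403, -0.243]
force: [0.6, -0.3, -0.3]
finger_gap: 25.0
gripper_force: 59.3
```

```bash
python3 - <<'E'
from h import *
p,Rm,s=pose(); print(p,s['force'],s['finger_gap'])
a=plan(p,Rm,clampP(23,-18,250),Rplace,10)
E
```

```text
[ 529.3 -341.5  241.2] [ 0.6 -0.3 -0.3] 25.04733815452086
10.5 30.6 6.9 -2.1 -3.3 6.3; 14.1 29 7.2 -2.1 -3.3 6.3; 17.6 27 7.4 -2.1 -3.3 6.3; 20.9 24.6 7.2 -2.1 -3.3 6.3; 23.8 21.9 6.8 -2.1 -3.3 6.3; 26.4 19 6.1 -2.1 -3.3 6.3; 28.7 15.7 5.1 -2.1 -3.3 6.3; 30.5 12.3 3.9 -2.1 -3.3 6.3; 31.8 8.8 2.5 -2.1 -3.3 6.3; 32.7 5.2 0.9 -2.1 -3.3 6.3
```

Call:
{"api": "step_arm", "payload": {
  "increments": "10.5 30.5 7 -2.1 -3.3 6.3; 14 29 7 -2.1 -3.3 6.3; 17.5 27 7.5 -2.1 -3.3 6.3; 21 24.5 7 -2.1 -3.3 6.3; 24 22 7 -2.1 -3.3 6.3; 26.5 19 6 -2.1 -3.3 6.3; 28.5 15.5 5 -2.1 -3.3 6.3; 30.5 12.5 4 -2.1 -3.3 6.3; 32 9 2.5 -2.1 -3.3 6.3; 32.5 5 1 -2.1 -3.3 6.3"
}}

```text
time: 28.82
tcp_pos: [594.1, -15.3, 251.6]
ee_rot: [-2.386, -2.041, 0.0]
force: [-0.3, -0.4, -0.2]
finger_gap: 25.1
gripper_force: 59.3
```

Call:
{"api": "step_arm", "payload": {
  "increments": "0 0 30 0 0 0; 0 0 30 0 0 0; 0 0 10 0 0 0; 0 0 0 0 0 0"
}}

```text
time: 29.32
tcp_pos: [593.0, -16.2, 180.1]
ee_rot: [-2.379, -2.042, 0.005]
force: [-0.8, -0.6, 0.3]
finger_gap: 25.0
gripper_force: 59.4
```

```bash
python3 - <<'E'
from h import *
corr(clampP(22.5,-18,98),Rplace)
E
```

```text
t 29.325 p [593.  -16.2 180.1] F [-0.8 -0.6  0.3] gap 24.958123474286683 gf 59.365214109420776
tool shift [-0.8  0.7 82.1] turn [-0.4 -0.1 -0.3]
```

Call:
{"api": "step_arm", "payload": {
  "increments": "-0.8 0.7 25 -0.3 0 -0.3; 0 0 25 0 0 0; 0 0 15 0 0 0; 0 0 8 0 0 0; 0 0 4 0 0 0; 0 0 2 0 0 0; 0 0 0 0 0 0"
}}

```text
time: 30.2
tcp_pos: [592.8, -16.8, 100.4]
ee_rot: [-2.376, -2.051, 0.0]
force: [-0.0, -0.4, -0.2]
finger_gap: 25.1
gripper_force: 59.4
```

Call:
{"api": "step_arm", "payload": {
  "increments": "0 0 1 0 0 0; 0 0 1 0 0 0; 0 0 0 0 0 0"
}}

```text
time: 30.58
tcp_pos: [593.3, -16.7, 99.8]
ee_rot: [-2.376, -2.051, -0.001]
force: [-6.1, 0.9, 22.8]
finger_gap: 24.8
gripper_force: 62.5
```

Contact with the base. I release and go back for blank 4.

Call:
{"api": "step_arm", "payload": {
  "increments": "0 0 -1.2 0 0 0; 0 0 0 0 0 0; 0 0 0 0 0 0; 0 0 0 0 0 0",
  "fingers": 80
}}

```text
time: 31.08
tcp_pos: [592.6, -16.8, 99.2]
ee_rot: [-2.375, -2.05, 0.001]
force: [-0.7, -0.6, 1.0]
finger_gap: 68.5
gripper_force: 0.0
```

Call:
{"api": "step_arm", "payload": {
  "increments": "0 0 -10 0 0 0; 0 0 -30 0 0 0; 0 0 -45 0 0 0; 0 0 -45 0 0 0; 0 0 -40 0 0 0; 0 0 0 0 0 0"
}}

```text
time: 31.82
tcp_pos: [594.3, -17.3, 273.0]
ee_rot: [-2.378, -2.052, -0.006]
force: [0.7, -0.1, -1.1]
finger_gap: 68.5
gripper_force: 0.0
```

```bash
python3 - <<'E'
from h import *
p,Rm,s=pose(); print(p,s['finger_gap'],s['force'])
a=plan(p,Rm,np.array([515,-333,215]),Rpick,10)
E
```

```text
[594.3 -17.3 273. ] 68.51651885675707 [ 0.7 -0.1 -1.1]
-32.4 -3.2 5.7 2.8 4.4 -6.1; -32.2 -6.4 3.4 2.8 4.4 -6.1; -31.6 -9.7 1.4 2.8 4.4 -6.1; -30.4 -13 -0.5 2.8 4.4 -6.1; -28.8 -16.2 -2 2.8 4.4 -6.1; -26.7 -19.2 -3.3 2.8 4.4 -6.1; -24.2 -22.1 -4.2 2.8 4.4 -6.1; -21.4 -24.7 -4.8 2.8 4.4 -6.1; -18.3 -27.1 -5.1 2.8 4.4 -6.1; -14.9 -29.1 -5 2.8 4.4 -6.1
```

Call:
{"api": "step_arm", "payload": {
  "increments": "-32.5 -3 5.5 2.8 4.4 -6; -32 -6.5 3.5 2.8 4.4 -6; -31.5 -9.5 1.5 2.8 4.4 -6; -30.5 -13 -0.5 2.8 4.4 -6; -29 -16 -2 2.8 4.4 -6; -26.5 -19 -3 2.8 4.4 -6; -24 -22 -4 2.8 4.4 -6; -21.5 -24.5 -5 2.8 4.4 -6; -18 -27 -5 2.8 4.4 -6; -15 -29 -5 2.8 4.4 -6",
  "fingers": 85
}}

```text
time: 33.08
tcp_pos: [503.2, -326.3, 203.0]
ee_rot: [-0.676, -2.216, -0.299]
force: [-8.1, 4.1, 7.8]
finger_gap: 72.6
gripper_force: 0.0
```

Call:
{"api": "step_arm", "payload": {
  "increments": "0 0 20 0 0.5 0; 0 0 20 0 0.5 0; 0 0 20 0 0.5 0; 0 0 0 0 0 0"
}}

```text
time: 33.58
tcp_pos: [465.2, -299.8, 164.3]
ee_rot: [-0.673, -2.19, -0.307]
force: [-0.1, -0.1, 0.2]
finger_gap: 72.6
gripper_force: 0.0
```

```bash
python3 - <<'E'
from h import *
corr(pickP(30),Rpick)
E
```

```text
t 33.575 p [ 465.2 -299.8  164.3] F [-0.1 -0.1  0.2] gap 72.64622245943126 gf 0.0
tool shift [-3.8  0.4 85.1] turn [ 0.4  0.1 -0.6]
```

Call:
{"api": "step_arm", "payload": {
  "increments": "-3.8 0.4 20 0.3 0 -0.6; 0 0 25 0 0 0; 0 0 22 0 0 0; 0 0 13 0 0 0; 0 0 5 0 0 0; 0 0 0 0 0 0"
}}

```text
time: 34.33
tcp_pos: [414.6, -265.7, 107.3]
ee_rot: [-0.66, -2.197, -0.306]
force: [0.6, -0.7, -0.1]
finger_gap: 72.5
gripper_force: 0.0
```

Call:
{"api": "step_arm", "payload": {
  "increments": "0 0 0 0 0 0; 0 0 0 0 0 0; 0 0 0 0 0 0; 0 0 0 0 0 0; 0 0 0 0 0 0; 0 0 0 0 0 0",
  "fingers": 0
}}

```text
time: 35.08
tcp_pos: [414.5, -265.5, 107.2]
ee_rot: [-0.66, -2.198, -0.306]
force: [4.9, -0.9, 5.2]
finger_gap: 25.0
gripper_force: 59.4
```

Call:
{"api": "step_arm", "payload": {
  "increments": "0 0 -6 0 0 0; 0 0 -12 0 0 0; 0 0 -16 0 0 0; 0 0 -16 0 0 0; 0 0 -16 0 0 0; 0 0 -16 0 0 0; 0 0 -16 0 0 0; 0 0 -16 0 0 0; 0 0 -14 0 0 0; 0 0 -10 0 0 0"
}}

```text
time: 36.33
tcp_pos: [500.6, -323.3, 195.0]
ee_rot: [-0.662, -2.201, -0.305]
force: [-1.7, 1.1, -0.4]
finger_gap: 25.0
gripper_force: 59.2
```

Call:
{"api": "step_arm", "payload": {
  "increments": "0 0 -20 0 -3 0; 0 0 -22 0 -4 0; 10 0 -15 0 -5 0"
}}

```text
time: 36.7
tcp_pos: [529.5, -341.8, 241.8]
ee_rot: [-0.722, -2.404, -0.243]
force: [-0.1, -1.1, -0.3]
finger_gap: 24.9
gripper_force: 59.2
```

```bash
python3 - <<'E'
from h import *
p,Rm,s=pose(); print(p,s['force'],s['finger_gap'])
a=plan(p,Rm,clampP(23,-58,250),Rplace,10)
E
```

```text
[ 529.5 -341.8  241.8] [-0.1 -1.1 -0.3] 24.942226498742276
9.2 27 5.9 -2.1 -3.3 6.3; 12.4 25.6 6.3 -2.1 -3.3 6.3; 15.4 23.9 6.4 -2.1 -3.3 6.3; 18.3 21.8 6.2 -2.1 -3.3 6.3; 20.9 19.4 5.9 -2.1 -3.3 6.3; 23.2 16.8 5.2 -2.1 -3.3 6.3; 25.2 14 4.4 -2.1 -3.3 6.3; 26.8 11 3.4 -2.1 -3.3 6.3; 28 7.9 2.1 -2.1 -3.3 6.3; 28.7 4.8 0.7 -2.1 -3.3 6.3
```

Call:
{"api": "step_arm", "payload": {
  "increments": "9 27 6 -2.1 -3.3 6.3; 12.5 25.5 6 -2.1 -3.3 6.3; 15.5 24 6.5 -2.1 -3.3 6.3; 18.5 22 6 -2.1 -3.3 6.3; 21 19.5 6 -2.1 -3.3 6.3; 23 17 5 -2.1 -3.3 6.3; 25 14 4.5 -2.1 -3.3 6.3; 27 11 3.5 -2.1 -3.3 6.3; 28 8 2 -2.1 -3.3 6.3; 28.5 5 1 -2.1 -3.3 6.3"
}}

```text
time: 37.95
tcp_pos: [589.4, -54.8, 251.6]
ee_rot: [-2.389, -2.04, -0.0]
force: [1.2, 0.0, -0.7]
finger_gap: 25.3
gripper_force: 59.2
```

Call:
{"api": "step_arm", "payload": {
  "increments": "0 0 30 0 0 0; 0 0 30 0 0 0; 0 0 10 0 0 0; 0 0 0 0 0 0"
}}

```text
time: 38.45
tcp_pos: [588.4, -55.7, 180.1]
ee_rot: [-2.382, -2.041, 0.004]
force: [0.8, -0.3, 0.4]
finger_gap: 25.2
gripper_force: 59.3
```

```bash
python3 - <<'E'
from h import *
corr(clampP(22.5,-58,98),Rplace)
E
```

```text
t 38.45 p [588.4 -55.7 180.1] F [ 0.8 -0.3  0.4] gap 25.23872928264334 gf 59.25770401954651
tool shift [-1.1 -0.6 82.1] turn [-0.3 -0.1 -0.4]
```

Call:
{"api": "step_arm", "payload": {
  "increments": "-1 -0.4 25 -0.3 0 -0.4; 0 0 25 0 0 0; 0 0 15 0 0 0; 0 0 8 0 0 0; 0 0 4 0 0 0; 0 0 2 0 0 0; 0 0 0 0 0 0"
}}

```text
time: 39.33
tcp_pos: [587.3, -56.3, 100.4]
ee_rot: [-2.377, -2.052, -0.0]
force: [0.3, -0.2, -1.2]
finger_gap: 25.0
gripper_force: 59.3
```

Call:
{"api": "step_arm", "payload": {
  "increments": "0 0 1 0 0 0; 0 0 1 0 0 0; 0 0 0 0 0 0"
}}

```text
time: 39.7
tcp_pos: [587.7, -56.3, 99.8]
ee_rot: [-2.377, -2.052, -0.002]
force: [-8.0, 2.3, 22.8]
finger_gap: 25.3
gripper_force: 62.5
```

Call:
{"api": "step_arm", "payload": {
  "increments": "0 0 -1.2 0 0 0; 0 0 0 0 0 0; 0 0 0 0 0 0; 0 0 0 0 0 0",
  "fingers": 80
}}

```text
time: 40.2
tcp_pos: [587.0, -56.3, 99.2]
ee_rot: [-2.376, -2.052, 0.001]
force: [0.6, 0.0, 0.1]
finger_gap: 68.8
gripper_force: 0.0
```

Call:
{"api": "step_arm", "payload": {
  "increments": "0 0 -10 0 0 0; 0 0 -30 0 0 0; 0 0 -45 0 0 0; 0 0 -45 0 0 0; 0 0 -40 0 0 0; 0 0 0 0 0 0"
}}

```text
time: 40.95
tcp_pos: [588.5, -56.7, 273.0]
ee_rot: [2.377, 2.052, 0.006]
force: [0.3, -0.4, -0.2]
finger_gap: 68.2
gripper_force: 0.0
```

```bash
python3 - <<'E'
from h import *
p,Rm,s=pose(); print(p,s['finger_gap'],s['force'])
a=plan(p,Rm,np.array([515,-333,215]),Rpick,10)
snap('scene','s5.png',(180,180,400,330),3.6)
E
```

```text
[588.5 -56.7 273. ] 68.18126139495782 [ 0.3 -0.4 -0.2]
-28.4 -3.3 5.7 2.8 4.4 -6.1; -28.3 -6 3.8 2.8 4.4 -6.1; -27.7 -8.8 2 2.8 4.4 -6.1; -26.7 -11.7 0.4 2.8 4.4 -6.1; -25.3 -14.4 -1 2.8 4.4 -6.1; -23.5 -17.1 -2.1 2.8 4.4 -6.1; -21.4 -19.6 -2.9 2.8 4.4 -6.1; -19 -21.9 -3.5 2.8 4.4 -6.1; -16.2 -23.9 -3.7 2.8 4.4 -6.1; -13.3 -25.7 -3.6 2.8 4.4 -6.1
```

View pics/s5.png

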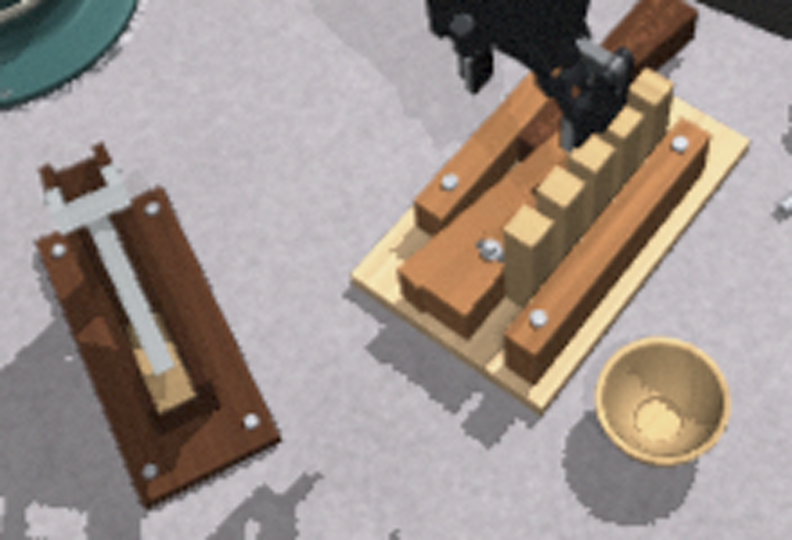

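The row shows five blanks upright at (528,225), (560,187), (592,152), (625,122) and (652,87). One blank is left in the magazine, at (170,385).

Call:
{"api": "step_arm", "payload": {
  "increments": "-28.5 -3 5.5 2.8 4.4 -6; -28 -6 4 2.8 4.4 -6; -27.5 -9 2 2.8 4.4 -6; -26.5 -11.5 0.5 2.8 4.4 -6; -25 -14.5 -1 2.8 4.4 -6; -23.5 -17 -2 2.8 4.4 -6; -21.5 -19.5 -3 2.8 4.4 -6; -19 -22 -3.5 2.8 4.4 -6; -16 -24 -3.5 2.8 4.4 -6; -13.5 -25.5 -3.5 2.8 4.4 -6",
  "fingers": 85
}}

```text
time: 42.25
tcp_pos: [502.0, -325.6, 200.9]
ee_rot: [-0.675, -2.211, -0.301]
force: [-9.4, 4.4, 9.9]
finger_gap: 72.7
gripper_force: 0.0
```

Call:
{"api": "step_arm", "payload": {
  "increments": "0 0 20 0 0.5 0; 0 0 20 0 0.5 0; 0 0 20 0 0.5 0; 0 0 0 0 0 0"
}}

```text
time: 42.75
tcp_pos: [463.8, -298.8, 162.2]
ee_rot: [-0.671, -2.184, -0.308]
force: [0.3, 0.3, 0.4]
finger_gap: 72.5
gripper_force: 0.0
```

```bash
python3 - <<'E'
from h import *
corr(pickP(30),Rpick)
E
```

```text
t 42.75 p [ 463.8 -298.8  162.2] F [0.3 0.3 0.4] gap 72.52836604026855 gf 0.0
tool shift [-3.8  0.4 82.6] turn [ 0.4 -0.2 -0.6]
```

Call:
{"api": "step_arm", "payload": {
  "increments": "-3.8 0.4 20 0.3 0 -0.6; 0 0 25 0 0 0; 0 0 20 0 0 0; 0 0 12 0 0 0; 0 0 5 0 0 0; 0 0 0 0 0 0"
}}

```text
time: 43.5
tcp_pos: [415.0, -266.0, 107.8]
ee_rot: [-0.658, -2.192, -0.307]
force: [0.8, 0.0, -0.3]
finger_gap: 72.2
gripper_force: 0.0
```

Call:
{"api": "step_arm", "payload": {
  "increments": "0 0 0 0 0 0; 0 0 0 0 0 0; 0 0 0 0 0 0; 0 0 0 0 0 0; 0 0 0 0 0 0; 0 0 0 0 0 0",
  "fingers": 0
}}

```text
time: 44.25
tcp_pos: [415.1, -265.8, 107.9]
ee_rot: [-0.658, -2.193, -0.307]
force: [4.6, -0.5, 4.0]
finger_gap: 25.1
gripper_force: 59.6
```

Call:
{"api": "step_arm", "payload": {
  "increments": "0 0 -6 0 0 0; 0 0 -12 0 0 0; 0 0 -16 0 0 0; 0 0 -16 0 0 0; 0 0 -16 0 0 0; 0 0 -16 0 0 0; 0 0 -16 0 0 0; 0 0 -16 0 0 0; 0 0 -14 0 0 0; 0 0 -10 0 0 0"
}}

```text
time: 45.5
tcp_pos: [500.2, -322.8, 193.8]
ee_rot: [-0.66, -2.199, -0.305]
force: [-0.8, 0.8, -1.8]
finger_gap: 25.5
gripper_force: 59.0
```

Call:
{"api": "step_arm", "payload": {
  "increments": "0 0 -20 0 -3 0; 0 0 -22 0 -4 0; 10 0 -15 0 -5 0"
}}

```text
time: 45.88
tcp_pos: [529.2, -341.7, 240.5]
ee_rot: [-0.721, -2.402, -0.244]
force: [0.9, -0.1, -0.9]
finger_gap: 24.9
gripper_force: 59.0
```

```bash
python3 - <<'E'
from h import *
p,Rm,s=pose(); print(p,s['force'],s['finger_gap'])
a=plan(p,Rm,clampP(23,-95,250),Rplace,10)
E
```

```text
[ 529.2 -341.7  240.5] [ 0.9 -0.1 -0.9] 24.931904863227775
7.9 23.7 4.9 -2.1 -3.3 6.3; 10.8 22.5 5.2 -2.1 -3.3 6.3; 13.4 20.9 5.3 -2.1 -3.3 6.3; 15.9 19.2 5.2 -2.1 -3.3 6.3; 18.2 17.1 4.8 -2.1 -3.3 6.3; 20.2 14.8 4.3 -2.1 -3.3 6.3; 21.9 12.4 3.6 -2.1 -3.3 6.3; 23.3 9.8 2.7 -2.1 -3.3 6.3; 24.4 7.1 1.6 -2.1 -3.3 6.3; 25 4.4 0.4 -2.1 -3.3 6.3
```

Call:
{"api": "step_arm", "payload": {
  "increments": "8 23.5 5 -2.1 -3.3 6.3; 11 22.5 5 -2.1 -3.3 6.3; 13.5 21 5.5 -2.1 -3.3 6.3; 16 19 5 -2.1 -3.3 6.3; 18 17 5 -2.1 -3.3 6.3; 20 15 4.5 -2.1 -3.3 6.3; 22 12.5 3.5 -2.1 -3.3 6.3; 23.5 10 2.5 -2.1 -3.3 6.3; 24.5 7 1.5 -2.1 -3.3 6.3; 25 4.5 0.5 -2.1 -3.3 6.3"
}}

```text
time: 47.12
tcp_pos: [583.1, -91.6, 251.7]
ee_rot: [-2.387, -2.038, 0.001]
force: [0.8, -0.1, -0.7]
finger_gap: 25.1
gripper_force: 59.0
```

Call:
{"api": "step_arm", "payload": {
  "increments": "0 0 30 0 0 0; 0 0 30 0 0 0; 0 0 10 0 0 0; 0 0 0 0 0 0"
}}

```text
time: 47.62
tcp_pos: [581.8, -92.1, 180.2]
ee_rot: [-2.38, -2.04, 0.005]
force: [0.3, 0.5, 0.2]
finger_gap: 25.0
gripper_force: 59.1
```

```bash
python3 - <<'E'
from h import *
corr(clampP(22.5,-96,98),Rplace)
E
```

```text
t 47.625 p [581.8 -92.1 180.2] F [0.3 0.5 0.2] gap 24.991785008402186 gf 59.05760943889618
tool shift [-2.1  0.8 82.2] turn [-0.4 -0.1 -0.4]
```

Call:
{"api": "step_arm", "payload": {
  "increments": "-2 0.6 25 -0.3 0 -0.4; 0 0 25 0 0 0; 0 0 15 0 0 0; 0 0 8 0 0 0; 0 0 4 0 0 0; 0 0 2 0 0 0; 0 0 0 0 0 0"
}}

```text
time: 48.5
tcp_pos: [581.6, -93.7, 100.8]
ee_rot: [-2.375, -2.051, 0.0]
force: [0.2, 0.2, 1.9]
finger_gap: 25.0
gripper_force: 59.4
```

Call:
{"api": "step_arm", "payload": {
  "increments": "0 0 1 0 0 0; 0 0 1 0 0 0; 0 0 0 0 0 0"
}}

```text
time: 48.88
tcp_pos: [582.3, -93.8, 100.6]
ee_rot: [-2.376, -2.051, -0.002]
force: [-6.8, 0.8, 29.6]
finger_gap: 25.1
gripper_force: 63.3
```

Call:
{"api": "step_arm", "payload": {
  "increments": "0 0 -1.8 0 0 0; 0 0 0 0 0 0; 0 0 0 0 0 0; 0 0 0 0 0 0",
  "fingers": 80
}}

```text
time: 49.38
tcp_pos: [581.0, -93.7, 99.8]
ee_rot: [-2.374, -2.05, 0.002]
force: [-0.3, 0.1, -1.0]
finger_gap: 68.3
gripper_force: 0.0
```

Call:
{"api": "step_arm", "payload": {
  "increments": "0 0 -10 0 0 0; 0 0 -30 0 0 0; 0 0 -45 0 0 0; 0 0 -45 0 0 0; 0 0 -40 0 0 0; 0 0 0 0 0 0"
}}

```text
time: 50.12
tcp_pos: [582.9, -94.4, 273.7]
ee_rot: [-2.377, -2.052, -0.005]
force: [0.5, -0.4, -0.8]
finger_gap: 68.4
gripper_force: 0.0
```

```bash
python3 - <<'E'
from h import *
p,Rm,s=pose(); print(p,s['finger_gap'],s['force'],s['joint_positions'].round(2))
a=snap('top','t6.png'); b=snap('scene','s6.png')
A=cv2.resize(a[140:260,180:400],None,fx=3.6,fy=3.6,interpolation=2); cv2.imwrite('pics/c6t.png',A)
B=cv2.resize(b[100:320,180:440],None,fx=2.7,fy=2.7,interpolation=2); cv2.imwrite('pics/c6s.png',B)
E
```

```text
[582.9 -94.4 273.7] 68.36356749154233 [ 0.5 -0.4 -0.8] [-0.1  0.3  0.2  1.7 -0.1  1.2  0. ]
```

View pics/c6t.png

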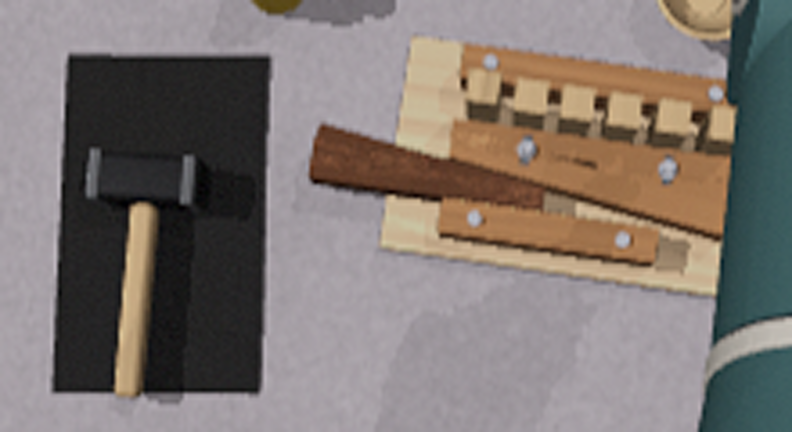

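View pics/c6s.png

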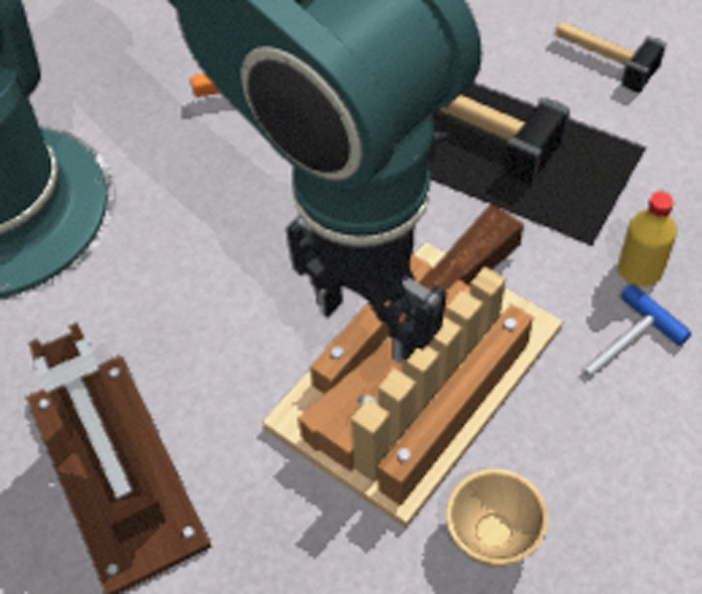

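The magazine is empty and six blanks stand in the row. The mallet (head at c6t (143,178)) is still on its mat; the other candidates are the orange one and the small black one off the mat. Now I measure the mallet with a mask.

```bash
cat >> h.py <<'E'
def mallet(f,x0=190,x1=258):
    im=cv2.imread('pics/raw_'+f).astype(int); b,g,r=im[...,0],im[...,1],im[...,2]
    m=((r>140)&(r-b>40)); m[:,:x0]=0;m[:,x1:]=0;m[:175]=0;m[275:]=0
    n,lab,st,ce=cv2.connectedComponentsWithStats(m.astype(np.uint8)); k=1+np.argmax(st[1:,4]); print('handle px',st[k])
    ys,xs=np.nonzero(lab==k); rows=np.unique(ys)[2:-2]
    mid=np.array([[ (xs[ys==y].min()+xs[ys==y].max())/2,y] for y in rows])
    P=onz('top',mid,31); d=np.linalg.svd(P[:,:2]-P[:,:2].mean(0))[2][0]; d=d*np.sign(d[0])
    c=P[:,:2].mean(0); t=(P[:,:2]-c)@d
    print('handle mid',c,'dir',d,'yaw',np.degrees(np.arctan2(d[1],d[0])),'ends',c+d*t.max(),c+d*t.min(),'len',np.ptp(t))
    return c,d,t
E
python3 - <<'E'
from h import *
mallet('t6.png')
ct=lambda x,y:((x+.5)/3.6-.5+180,(y+.5)/3.6-.5+140)
print('head back edge z59',onz('top',[ct(95,149),ct(193,155)],59)); print('head L/R top',onz('top',[ct(88,172),ct(182,178)],59))
print('wedge end',onz('top',[ct(322,125),ct(310,180)],58))
cs=lambda x,y:((x+.5)/2.7-.5+180,(y+.5)/2.7-.5+100)
print('scene head top corners z59',onz('scene',[cs(540,98),cs(568,112),cs(510,140)],59)); print('wedge end scene',onz('scene',[cs(494,206),cs(523,224)],58))
E
```

```text
handle px [212 197  10  53 307]
handle mid [448.9 401. ] dir [ 1.  -0.1] yaw -3.7032766026012176 ends [522.9 396.2] [375.6 405.8] len 147.57942442150483
head back edge z59 [[574.2 429.7  59. ]
 [568.7 346.9  59. ]]
head L/R top [[554.5 435.   59. ]
 [549.1 355.7  59. ]]
wedge end [[594.3 238.5  58. ]
 [547.1 248.   58. ]]
scene head top corners z59 [[532.8 436.2  59. ]
 [573.4 430.2  59. ]
 [529.2 353.2  59. ]]
wedge end scene [[555.8 250.2  58. ]
 [596.7 241.7  58. ]]
```

```bash
cat >> h.py <<'E'
dm=np.array([.9979,-.065,0]); MC=np.array([551.5,391.5,0]); MG=MC-40*dm
Rmal=frame(np.array([.065,.9979,0]),np.array([0,0,-1.])); Rhit=frame(yc,np.array([0,0,-1.]))
E
python3 - <<'E'
from h import *
p,Rm,s=pose()
a=plan(p,Rm,MG+[0,0,200],Rmal,11); print(MG)
E
```

```text
43 -12.7 6.5 -0 -0 -8.6; 44.4 -6.2 6.5 -0 -0 -8.6; 44.8 0.5 6.5 -0 -0 -8.6; 44.2 7.2 6.5 -0 -0 -8.6; 42.7 13.8 6.5 -0 -0 -8.6; 40.1 20 6.4 -0 -0 -8.6; 36.7 25.8 6.4 -0 -0 -8.6; 32.4 31 6.4 -0 -0 -8.6; 27.4 35.5 6.4 -0 -0 -8.6; 21.8 39.2 6.4 -0 -0 -8.6; 15.7 42 6.4 -0 -0 -8.6
[511.6 394.1   0. ]
```

Call:
{"api": "step_arm", "payload": {
  "increments": "43 -12.5 3 0 0 -8.6; 44.5 -6 3 0 0 -8.6; 45 0.5 3 0 0 -8.6; 44 7 3 0 0 -8.6; 42.5 14 6.5 0 0 -8.6; 40 20 6.5 0 0 -8.6; 36.5 26 6.5 0 0 -8.6; 32.5 31 6.5 0 0 -8.6; 27.5 35.5 6.5 0 0 -8.6; 22 39 6.5 0 0 -8.6"
}}

```text
time: 51.48
tcp_pos: [517.8, 350.8, 219.2]
ee_rot: [-0.331, -3.119, -0.002]
force: [-0.4, -0.5, -0.3]
finger_gap: 68.1
gripper_force: 0.0
```

Call:
{"api": "step_arm", "payload": {
  "increments": "15.5 42 6.5 0 0 -8.6; 0 0 20 0 0 0; 0 0 30 0 0 0; 0 0 0 0 0 0"
}}

```text
time: 51.98
tcp_pos: [511.2, 392.5, 161.2]
ee_rot: [-0.105, -3.132, 0.001]
force: [0.1, 0.3, 0.7]
finger_gap: 68.6
gripper_force: 0.0
```

```bash
python3 - <<'E'
from h import *
corr(MG+[0,0,13],Rmal)
b=snap('scene','s7.png',(290,70,430,180),5)
for q in [(0,0)]: print('pred grip scene',(proj('scene',[MG+[0,0,31],MC+[0,0,59]])-[290,70]+.5)*5-.5)
E
```

```text
t 51.975 p [511.2 392.5 161.2] F [0.1 0.3 0.7] gap 68.59072924857543 gf 0.0
tool shift [ -1.4   1.7 148.2] turn [-0.1 -0.4 -0.1]
pred grip scene [[392.7 389.6]
 [449.3 383.8]]
```

View pics/s7.png

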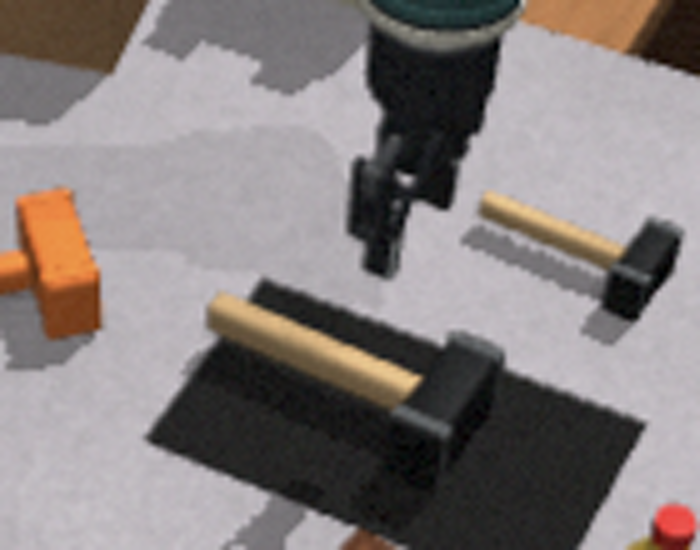

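The larger black mallet is on the mat, head top centre at crop (450,381), where predicted. I descend and grip.

Call:
{"api": "step_arm", "payload": {
  "increments": "-1.4 2.5 30 0 0 0; 0 0 40 0 0 0; 0 0 40 0 0 0; 0 0 22 0 0 0; 0 0 10 0 0 0; 0 0 4 0 0 0; 0 0 0 0 0 0"
}}

```text
time: 52.9
tcp_pos: [513.8, 397.4, 19.1]
ee_rot: [-0.104, -3.137, -0.005]
force: [-0.7, -0.1, 1.5]
finger_gap: 68.1
gripper_force: 0.0
```

Call:
{"api": "step_arm", "payload": {
  "increments": "0 0 0 0 0 0; 0 0 0 0 0 0; 0 0 0 0 0 0; 0 0 0 0 0 0; 0 0 0 0 0 0; 0 0 0 0 0 0",
  "fingers": 0
}}

```text
time: 53.65
tcp_pos: [513.6, 397.0, 18.7]
ee_rot: [-0.104, -3.136, -0.004]
force: [-1.1, -1.1, 6.5]
finger_gap: 21.0
gripper_force: 58.5
```

Call:
{"api": "step_arm", "payload": {
  "increments": "0 0 -5 0 0 0; 0 0 -15 0 0 0; 0 0 -25 0 0 0; 0 0 -20 0 0 0; 0 0 0 0 0 0"
}}

```text
time: 54.28
tcp_pos: [514.3, 397.4, 85.1]
ee_rot: [-0.104, -3.138, -0.007]
force: [0.5, 0.1, -5.3]
finger_gap: 20.8
gripper_force: 58.9
```

```bash
python3 - <<'E'
from h import *
p,Rm,s=pose(); print(p,s['force'],s['torque'].round(2),s['finger_gap'])
a=plan(p,Rm,clampP(-74,315,80),Rhit,4); plan(*a,clampP(-74,315,41),Rhit,2)
a=snap('top','t8.png')
E
```

```text
[514.3 397.4  85.1] [ 0.5  0.1 -5.3] [ 0.1  0.1 -0. ] 20.823510885871972
-9.1 -17.1 1.2 0.1 -0 1.1; -9.4 -17 1.2 0.1 -0 1.1; -9.7 -16.8 1.2 0.1 -0 1.1; -10.1 -16.6 1.3 0.1 -0 1.1
0 0 19.5 0 0 0; 0 0 19.5 0 0 0
```

Call:
{"api": "step_arm", "payload": {
  "increments": "-9 -17 1.2 0 0 1.1; -9.5 -17 1.2 0 0 1.1; -9.5 -17 1.2 0 0 1.1; -10 -16.5 1.2 0 0 1.1; 0 0 19.5 0 0 0; 0 0 19 0 0 0; 0 0 0 0 0 0"
}}

```text
time: 55.2
tcp_pos: [543.3, 326.1, 37.3]
ee_rot: [-0.222, -3.127, -0.001]
force: [0.7, 0.1, -4.5]
finger_gap: 20.9
gripper_force: 59.1
```

```bash
cat >> h.py <<'E'
def inclamp(p): return np.array([(p-C0)@xc,(p-C0)@yc,p[2]])
E
python3 - <<'E'
from h import *
corr(clampP(-74,315,41),Rhit); p,_,_=pose(); print(inclamp(p))
a=snap('top','t9.png',(190,140,390,240),4)
E
```

```text
t 55.2 p [543.3 326.1  37.3] F [ 0.7  0.1 -4.5] gap 20.941913657880637 gf 59.13133978843689
tool shift [-2.6  0.9 -3.8] turn [ 0.  -0.4  0.2]
[-76.6 314.1  37.3]
```

View pics/t9.png

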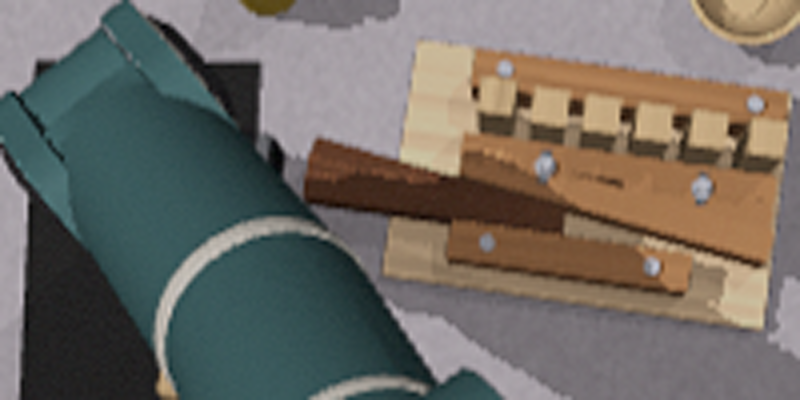

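The mallet face (277,158) is just in front of the wedge's struck end (315,168). I start tapping.

Call:
{"api": "step_arm", "payload": {
  "increments": "-2.5 0 -3.5 0 -0.3 0; 0 -12.5 0 0 0 0; 0 -12.5 0 0 0 0; 0 -12.5 0 0 0 0"
}}

```text
time: 55.75
tcp_pos: [542.0, 287.5, 43.2]
ee_rot: [0.225, 3.132, 0.004]
force: [-0.3, 2.6, -3.9]
finger_gap: 21.2
gripper_force: 59.3
```

Call:
{"api": "step_arm", "payload": {
  "increments": "0 -12.5 0 0 0 0; 0 15 0 0 0 0; 0 0 0 0 0 0"
}}

```text
time: 56.12
tcp_pos: [542.2, 292.3, 43.0]
ee_rot: [0.222, 3.132, 0.005]
force: [-0.0, 0.5, -4.9]
finger_gap: 21.0
gripper_force: 59.5
```

```bash
cat >> h.py <<'E'
def wedge(f):
    im=cv2.imread('pics/raw_'+f).astype(int); b,g,r=im[...,0],im[...,1],im[...,2]
    m=((r>45)&(r<140)&(r-b>22)&(r<2.6*g+30)&(g<75)); m[:,:250]=0;m[:,345:]=0;m[:165]=0;m[205:]=0
    n,lab,st,ce=cv2.connectedComponentsWithStats(m.astype(np.uint8)); k=1+np.argmax(st[1:,4])
    ys,xs=np.nonzero(lab==k); x=xs.min(); y=ys[xs<=x+2].mean()
    P=onz('top',[(x-.5,y)],58)[0]; print('wedge px',st[k],'left end clamp',inclamp(P))
E
python3 - <<'E'
from h import *
p,_,s=pose(); print(inclamp(p),s['force'],s['finger_gap'])
snap('top','t10.png'); wedge('t9.png'); wedge('t6.png'); wedge('t10.png')
E
```

```text
[-72.8 280.5  43. ] [-0.   0.5 -4.9] 20.97196940250634
wedge px [266 175  79  25 791] left end clamp [-45.2 240.8  58. ]
wedge px [266 175  79  23 731] left end clamp [-45.1 240.8  58. ]
wedge px [276 176  69  25 762] left end clamp [-40.9 210.7  58. ]
```

Call:
{"api": "step_arm", "payload": {
  "increments": "0 -12.5 0 0 0 0; 0 -12.5 0 0 0 0; 0 -12.5 0 0 0 0; 0 12 0 0 0 0; 0 0 0 0 0 0"
}}

```text
time: 56.8
tcp_pos: [538.8, 266.7, 43.0]
ee_rot: [0.223, 3.132, 0.004]
force: [-0.1, 0.3, -5.0]
finger_gap: 20.6
gripper_force: 59.6
```

Call:
{"api": "step_arm", "payload": {
  "increments": "0 -12.5 0 0 0 0; 0 -12.5 0 0 0 0"
}}

```text
time: 57.05
tcp_pos: [534.9, 240.2, 42.7]
ee_rot: [0.224, 3.132, 0.003]
force: [-0.8, 3.6, -4.7]
finger_gap: 21.1
gripper_force: 59.6
```

```bash
python3 - <<'E'
from h import *
p,R_,s=pose(); print(inclamp(p),s['force'],s['torque'].round(2),s['finger_gap'])
snap('top','t11.png'); wedge('t11.png')
E
```

```text
[-72.5 227.9  42.7] [-0.8  3.6 -4.7] [0.7 0.3 0.1] 21.109596860507935
wedge px [289 178  56  23 628] left end clamp [-24.  173.4  58. ]
```

Call:
{"api": "step_arm", "payload": {
  "increments": "0 15 0 0 0 0; 0 -12.5 0 0 0 0; 0 -9 0 0 0 0"
}}

```text
time: 57.48
tcp_pos: [534.1, 234.5, 42.7]
ee_rot: [0.224, 3.132, 0.004]
force: [-0.4, 3.8, -4.7]
finger_gap: 21.3
gripper_force: 59.6
```

Call:
{"api": "step_arm", "payload": {
  "increments": "0 14 0 0 0 0; 0 -10 0 0 0 0; 0 -8 0 0 0 0"
}}

```text
time: 57.85
tcp_pos: [533.5, 230.6, 42.7]
ee_rot: [0.224, 3.132, 0.004]
force: [-0.3, 3.9, -5.1]
finger_gap: 20.9
gripper_force: 59.7
```

```bash
python3 - <<'E'
from h import *
p,R_,s=pose(); print(inclamp(p),s['force'],s['torque'].round(2),s['finger_gap'])
snap('top','t12.png'); wedge('t12.png')
E
```

```text
[-72.4 218.2  42.7] [-0.3  3.9 -5.1] [0.8 0.2 0.1] 20.91921789506957
wedge px [292 178  53  23 590] left end clamp [-23.9 164.2  58. ]
```

Call:
{"api": "step_arm", "payload": {
  "increments": "0 12 0 0 0 0; 0 -12.5 0 0 0 0; 0 -3.5 0 0 0 0"
}}

```text
time: 58.28
tcp_pos: [533.1, 229.9, 43.2]
ee_rot: [0.22, 3.131, 0.01]
force: [1.9, 27.7, -11.4]
finger_gap: 20.4
gripper_force: 60.2
```

Call:
{"api": "step_arm", "payload": {
  "increments": "0 12 0 0 0 0; 0 -12.5 0 0 0 0; 0 -2.5 0 0 0 0"
}}

```text
time: 58.65
tcp_pos: [532.6, 229.5, 43.6]
ee_rot: [0.217, 3.131, 0.015]
force: [0.1, 38.2, -10.2]
finger_gap: 20.8
gripper_force: 62.5
```

```bash
python3 - <<'E'
from h import *
p,R_,s=pose(); print(inclamp(p),s['force'],s['torque'].round(2),s['finger_gap'])
E
```

```text
[-73.2 216.9  43.6] [  0.1  38.2 -10.2] [8.5 0.2 0.8] 20.78672475186277
```

Call:
{"api": "step_arm", "payload": {
  "increments": "0 17 0 0 0 0; 0 0 0 0 0 0; 0 -12.5 0 0 0 0; 0 -4 0 0 0 0"
}}

```text
time: 59.15
tcp_pos: [532.6, 229.3, 43.6]
ee_rot: [0.218, 3.131, 0.016]
force: [-1.8, 45.0, -9.9]
finger_gap: 20.7
gripper_force: 64.1
```

Call:
{"api": "step_arm", "payload": {
  "increments": "0 16 0 0 0 0; 0 0 0 0 0 0; 0 -12.5 0 0 0 0; 0 -4 0 0 0 0"
}}

```text
time: 59.65
tcp_pos: [532.6, 229.1, 43.7]
ee_rot: [0.217, 3.13, 0.017]
force: [-2.0, 48.4, -10.7]
finger_gap: 20.5
gripper_force: 65.3
```

Call:
{"api": "step_arm", "payload": {
  "increments": "0 16 0 0 0 0; 0 0 0 0 0 0; 0 -12.5 0 0 0 0; 0 -4 0 0 0 0"
}}

```text
time: 60.15
tcp_pos: [532.6, 228.9, 43.8]
ee_rot: [0.217, 3.13, 0.018]
force: [2.4, 51.3, -13.6]
finger_gap: 21.1
gripper_force: 66.9
```

```bash
python3 - <<'E'
from h import *
p,R_,s=pose(); print(inclamp(p),s['force'],s['torque'].round(2),s['finger_gap'])
snap('top','t13.png'); wedge('t13.png')
E
```

```text
[-73.  216.3  43.8] [  2.4  51.3 -13.6] [11.2 -0.2  1.1] 21.073792596033176
wedge px [293 178  52  23 558] left end clamp [-21.8 161.4  58. ]
```

The wedge is seated: repeated taps of about 50 N no longer advance it. I back off and return the mallet.

Call:
{"api": "step_arm", "payload": {
  "increments": "0 20 0 0 0 0; 0 30 0 0 0 0; 0 30 -15 0 0 0; 0 20 -25 0 0 0; 0 0 0 0 0 0"
}}

```text
time: 60.82
tcp_pos: [547.6, 322.7, 84.5]
ee_rot: [0.223, 3.13, 0.005]
force: [-0.3, 0.3, -3.7]
finger_gap: 20.7
gripper_force: 65.2
```

```bash
python3 - <<'E'
from h import *
p,Rm,s=pose(); print(inclamp(p),p,s['force'],s['torque'].round(2),s['finger_gap'])
Rb=R.from_rotvec([-.104,-3.137,-.002]).as_matrix()
a=plan(p,Rm,np.array([513.6,397,80]),Rb,4)
snap('top','t14.png'); wedge('t14.png')
E
```

```text
[-71.8 311.4  84.5] [547.6 322.7  84.5] [-0.3  0.3 -3.7] [-0.   0.1 -0. ] 20.67494449867791
11.1 17.2 1.1 0 0.1 -1.1; 10.7 17.4 1.1 0 0.1 -1.1; 10.4 17.6 1.2 0 0.1 -1.1; 10.1 17.8 1.2 0 0.1 -1.1
wedge px [290 178  55  23 683] left end clamp [-44.5 167.2  58. ]
```

Call:
{"api": "step_arm", "payload": {
  "increments": "11 17 1 0 0.1 -1.1; 10.5 17.5 1 0 0.1 -1.1; 10.5 17.5 1 0 0.1 -1.1; 10 18 1 0 0.1 -1.1; 0 0 25 0 0 0; 0 0 20 0 0 0; 0 0 8 0 0 0; 0 0 0 0 0 0"
}}

```text
time: 61.88
tcp_pos: [512.6, 396.6, 25.8]
ee_rot: [-0.104, -3.134, -0.003]
force: [-0.3, 0.5, -3.1]
finger_gap: 20.9
gripper_force: 65.0
```

Call:
{"api": "step_arm", "payload": {
  "increments": "0 0 3 0 0 0; 0 0 2 0 0 0; 0 0 0 0 0 0"
}}

```text
time: 62.25
tcp_pos: [512.7, 396.7, 21.4]
ee_rot: [-0.104, -3.134, -0.004]
force: [-0.1, 0.1, -4.4]
finger_gap: 20.7
gripper_force: 65.1
```

Call:
{"api": "step_arm", "payload": {
  "increments": "0 0 1 0 0 0; 0 0 1 0 0 0; 0 0 0 0 0 0"
}}

```text
time: 62.62
tcp_pos: [512.7, 396.9, 19.5]
ee_rot: [-0.103, -3.134, -0.004]
force: [-2.8, 0.4, 1.8]
finger_gap: 20.6
gripper_force: 65.9
```

Call:
{"api": "step_arm", "payload": {
  "increments": "0 0 0.7 0 0 0; 0 0 0.5 0 0 0; 0 0 0 0 0 0"
}}

```text
time: 63.0
tcp_pos: [513.0, 397.3, 19.0]
ee_rot: [-0.103, -3.135, -0.005]
force: [-4.1, -0.7, 11.3]
finger_gap: 21.1
gripper_force: 67.3
```

Contact at the same height as when I picked it up. I release and rise.

Call:
{"api": "step_arm", "payload": {
  "increments": "0 0 0 0 0 0; 0 0 0 0 0 0; 0 0 0 0 0 0; 0 0 0 0 0 0; 0 0 0 0 0 0",
  "fingers": 80
}}

```text
time: 63.62
tcp_pos: [512.6, 396.7, 18.0]
ee_rot: [-0.104, -3.134, -0.004]
force: [0.1, 0.7, -0.9]
finger_gap: 68.2
gripper_force: 0.0
```

Call:
{"api": "step_arm", "payload": {
  "increments": "0 0 -15 0 0 0; 0 0 -30 0 0 0; 0 0 -50 0 0 0; 0 0 -60 0 0 0; 30 30 -60 0 0 0; 60 50 -20 0 0 0; 60 60 0 0 0 0; 0 60 0 0 0 0; 0 0 0 0 0 0"
}}

```text
time: 64.75
tcp_pos: [406.7, 575.4, 240.7]
ee_rot: [-0.096, -3.133, -0.006]
force: [0.1, -1.4, 0.5]
finger_gap: 68.4
gripper_force: 0.0
```

```bash
python3 - <<'E'
from h import *
p,Rm,s=pose(); print(p,s['time'])
snap('top','t15.png'); snap('scene','s15.png'); wedge('t15.png'); mallet('t15.png')
# changes vs first views
for n in('top','scene'):
    a=cv2.imread(f'pics/raw_{n[0]}15.png').astype(int)
    for nm,P in (('bowl',None),):pass
# blanks' tops: tan mask near z=128 row, centroids
a=cv2.imread('pics/raw_t15.png').astype(int); b,g,r=a[...,0],a[...,1],a[...,2]
m=((r>165)&(g>140)&(r-b>35)); m[:150]=0;m[185:]=0;m[:,:305]=0;m[:,392:]=0
n,lab,st,ce=cv2.connectedComponentsWithStats(m.astype(np.uint8))
for k in range(1,n):
    if st[k,4]>25: print(st[k],inclamp(onz('top',[ce[k]],128)[0]))
E
```

```text
[406.7 575.4 240.7] 64.75
wedge px [290 178  55  22 621] left end clamp [-45.8 167.   58. ]
handle px [212 197   9  46 266]
handle mid [459.6 402.5] dir [ 1.  -0.1] yaw -3.4773311354866223 ends [523.  398.7] [396.8 406.4] len 126.3536624721848
[305 152   5  24  72] [ 24.2 124.1 128. ]
[310 156  10  11  78] [ 28.8 102.3 128. ]
[323 159  10  10  81] [ 28.9  62.4 128. ]
[336 161  10  10  82] [ 29.   24.5 128. ]
[349 163  10  10  82] [ 28.8 -13.5 128. ]
[363 165  10  10  80] [ 28.9 -53.5 128. ]
[378 167   9  10  80] [ 29.1 -96.2 128. ]
```

```bash
python3 - <<'E'
from h import *
for f0,f1,n in(('raw_scene0.png','raw_s15.png','scene'),('raw_top0.png','raw_t15.png','top')):
    a=cv2.imread('pics/'+f0).astype(int);b=cv2.imread('pics/'+f1).astype(int); d=np.abs(a-b).max(2)>45
    for nm,P in (('mallethead',(551,391,40)),('bowl',onz('top',[(377,137)],25)[0]),('glue',onz('top',[(255,131)],60)[0]),('hex',onz('top',[(285,124)],8)[0])):
        u,v=proj(n,[P])[0].astype(int); print(n,nm,(u,v),d[v-18:v+18,u-18:u+18].mean().round(3))
b=cv2.imread('pics/raw_s15.png').astype(int); m=(b[...,2]>140)&(b[...,2]-b[...,0]>40); m[:125]=0; m[175:]=0; m[:,:325]=0; m[:,390:]=0
ys,xs=np.nonzero(m); a=cv2.imread('pics/raw_scene0.png').astype(int); m0=(a[...,2]>140)&(a[...,2]-a[...,0]>40); m0[:125]=0; m0[175:]=0; m0[:,:325]=0; m0[:,390:]=0; y0,x0=np.nonzero(m0)
print('handle scene now',xs.min(),xs.max(),ys.min(),ys.max(),len(xs),'start',x0.min(),x0.max(),y0.min(),y0.max(),len(x0))
E
```

```text
scene mallethead (np.int64(378), np.int64(150)) 0.015
scene bowl (np.int64(362), np.int64(295)) 0.0
scene glue (np.int64(418), np.int64(188)) 0.0
scene hex (np.int64(417), np.int64(224)) 0.0
top mallethead (np.int64(219), np.int64(189)) 0.028
top bowl (np.int64(377), np.int64(136)) 0.0
top glue (np.int64(255), np.int64(130)) 0.0
top hex (np.int64(285), np.int64(123)) 0.0
handle scene now 333 373 130 147 177 start 332 373 129 148 190
```

Everything checks out: the mallet is back in place, the bowl, glue and hex key are unmoved, and all six blanks sit in line against the fence. I hand in the job.

```bash
python3 -c "
from cell import env
print(env.job_done())"
```

```text
the job is handed in; nothing more can be done
None
```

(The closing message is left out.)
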